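# Zero and set a polarizer ring

## Robot

A 6-joint arm with a two-finger parallel gripper is mounted at the origin on a cart in front of the work surface, level with it; the furniture and walls round the work are solid. World frame = base frame: x ahead of the robot, y to its left, z up, the work surface at z = 0. Lengths are in m, angles in degrees, forces in N, time in s.
With the tool pointing down it reaches from about 0.375 to 0.9 m from the base axis. Payload 3.1 kg.
Tool frame: the origin (TCP) lies on the centre line of the jaws, within the pads' length; the fingertips stand 8 mm ahead of it and the grasp point (between the pads) lies 11 mm behind it; y points along the fingers, x is the direction in which the jaws open and shut, and the axes are right-handed (so a half turn about y gives the same grasp; the last joint's range is limited). The gripper opens to 87 mm and grips with 3 to 60 N. Pads are 19 mm wide; open, the fingers measure 117 mm over their backs; the gripper's body (75 mm by 190 mm) begins 51 mm behind the grasp point.
Start: joints at [63.34, 30.224, 82.088, -0, 67.689, -10.227], TCP at [0.177, 0.599, 0.199] pointing down, gripper open.
Joint ranges: [-176.69, 176.69], [-43.24, 126.21], [12.49, 139.97], [-82, 262], [0, 151.66], [-163.58, 163.58]. Speed limits (degrees/s): [159.86, 159.86, 180, 180, 180, 180].

## Interface

Orientations are given as a 3x3 rotation matrix whose columns are the frame's x, y, z axes.
In Python, from rig import read_state, imaging, job, spotter gives the robot as it stands.
- The arm moves only by the tool apply_moves, never from a script. Its argument "steps" is a list of rows, each an object of numbers: "x", "y", "z": the shift along the world's x, y, z in mm; "spin": the turn about the world's z in rad. In form: [{"x": .., "y": .., "z": .., "spin": ..}, ...]. A call has 1 to 12 rows; each row shifts and turns the pose as measured when the row begins; what a row does not reach is not made up. A row lasts 1/10 s, in which the tool goes at most 50 mm and 8.59 degrees, less where a joint would pass 70% of its speed; a pose out of reach is approached as far as the arm can. A call is refused whole if a number of a shift passes 50 or a number of a turn 0.15, either way. A call with a gripper value outside its range is refused whole. "grip" is the finger opening in mm, from 0 to 87, set as the call begins (left out, the last holds). The fingers move at their own pace and stop on an object; the grip force is fixed at half the most. Time passes only in rows, so rows that do not move let the fingers close. It gives the time, the measured TCP pose, the force and the opening at its end, in the units of the state.
- read_state(): the state, without advancing time (a new reading comes with each control period).
- imaging.capture(name): name is "side" or "top" or "wrist"; returns the picture (480x640x3 uint8, red, green, blue); there is no depth.
- imaging.camera_params(name): a dict with "fov_y" (degrees; the focal length in pixels is half the picture's height over the tangent of half this angle, whatever the lens; pixels are square), "cx", "cy" (the principal point, pixels), "R" (3x3) and "t" (3): a world point X has camera coordinates R X + t. Camera axes: x right, y down, z forward; pixel columns grow to the right and rows downward; lengths in m; the calibration is good to about 2 mm. A picture is of the moment at which its call begins: read the wrist's pose just before it. camera_params takes no time and is no camera call; for the wrist camera it gives the pose at the moment of the call.
- job.hand_in(): hands the job in, once; it reports no verdict.
Trained networks look in the newest picture that a camera, given by its name, has taken for a name from the list of things; names that differ only in an ending like _2 or _b are one class to them, and where a whole thing is asked for, a point or a joint stands for the part that bears it (a point fixed in the world has none). Each returns a list of dicts, best first, with "score" (0 to 1); they miss things now and then, are a little off and sometimes report something else, mostly with a low value. They report only what shows in the picture. A call takes as long as a camera call.
- spotter.cut_out(name, camera): "mask" (480x640 bool, what is visible of it) and "rect" ([left, top, width, height] in pixels, round what is visible of it).
The state is a dict: "time_s": time; "joint_positions": joint angles; "qvel": joint speeds; "tau": joint torques, N m; "position": TCP position; "tcp_rot": TCP orientation; "force": force on the tool from outside, world axes, zero at the start; "moment": the same for the moment, N m; "opening": opening from 0.0 (shut) to 1.0 (fully open).
Only numpy, scipy, OpenCV 4.12 (cv2) and the standard library are available. Lean on these libraries where they do the work, as an engineer would, in place of code of your own. Each camera call takes 0.05 s, during which the arm holds its last target.

## Task

Zero the polarizer ring lying on the desk: with your fingertips, push its upright lever pin clockwise (seen from above) all the way to the end stop. Then push the pin back the other way until the lever's pointer lines up with the one long, broad mark on the white scale, and leave it there. Only push the pin, do not grip it; do not lift or shift the unit, leave the scale as it stands, and leave the things beside it alone.

Things in the scene. Friction and masses are not known exactly. Their poses are not given: they have to be found in the camera images.
- polarizer_unit: Loose heavy grey plate 170 x 170 x 10 mm (2.4 kg; slides at some 15 N) with white scale disc (164 mm wide, top at 14), hub (120 mm, top at 16) and dark knurled ring (84 mm, top at 30 mm). Origin: centre of the underside; its z axis is the ring's and scale's axis. The lever swings through the -x (robot's) side between two studs (8 mm thick, 28 mm high). Only the pin is higher than 30 mm.
- pin (a point): Centre of the top of the upright lever pin: aluminium, 10 mm diameter, 52 mm from the ring's axis. It reaches from 22 to 78 mm above the desk; this point is at 78 mm. About 2 N sideways at the pin, along the arc, turns the ring; it stays wherever it is left.
- pointer (a point): Tip of the lever's thin black pointer (3 mm wide), 64 mm from the axis, on the same radius as the pin, 16.5 mm above the desk, just over the white scale. It turns with the ring.
- mark (a point): Inner end of the long, broad mark on the white scale (17 x 6 mm; all other ticks are 7 x 1.2 mm, every 10 degrees), 64 mm from the axis, 14.5 mm above the desk. The lever is set when the pointer's tip is over this point. The scale is stiff and stands at a different angle each time.
- polarizer_ring (a joint): Angle of ring and lever about the vertical axis, rad: 0 at the clockwise end stop (seen from above), growing counter-clockwise to 2.6 at the other end stop. At 0 the lever points 1.84 rad counter-clockwise from the unit's x axis (roughly to its +y side); at 1.3 it points along -x.
- culture_dish: Clear flat round culture dish, 62 mm across, 14 mm high, standing beside the plate on its +y side. Origin: centre of the underside.
- coverslips: Small box with a lid, 30 x 30 x 16 mm, beside the plate on its -y side. Origin: centre of the underside.
- filter_cube: Black cube with a round window, 39 x 40 x 37 mm, beside the plate on its -y side. Origin: centre of the underside.

How it is judged:
By the outcome, as a careful person would: the job done as asked, in the order asked, and still so for the second after the job is handed in, with the robot touching nothing.
It also fails if it takes over 58 s, if anything falls off the work surface, if the arm or the gripper's body presses on something with over 40 N, if the wrist force passes 120 N, or if a joint passes its speed limit or range.

## Working session

There is one attempt and no reset: what is moved stays moved. The work goes in short steps, Python scripts to look and compute and a tool call to move; the robot and the scene stay as the last step left them, time stands still between calls to the robot, and variables do not carry over. Pictures are saved under pics/ and viewed, and the job is handed in when it is done.

Besides the shell and the picture viewer there is one more tool, called after "Call:" as name([rows], argument=value, ...), one row to a line, values as JSON. apply_moves: Moves the arm, as the interface text tells. Its arguments: {"type":"object","properties":{"steps":{"type":"array"},"grip":{"type":"number"}},"required":["steps"]}

```bash
mkdir -p pics; python3 - <<'E'
from rig import read_state, imaging, job, spotter
import cv2,numpy as np
s=read_state();print(s['time_s'],s['position'],s['tcp_rot'],s['force'],s['opening'])
for n in ['top','side']:
    im=imaging.capture(n);cv2.imwrite(f'pics/{n}0.png',im[:,:,::-1])
    p=imaging.camera_params(n);print(n,p)
    for o in ['polarizer_unit','pin','culture_dish','coverslips','filter_cube'] if n=='top' else ['pin']:
        for d in spotter.cut_out(o,n)[:2]: print(o,d['score'],d['rect'])
E
```

```text
0.0 [0.17642356 0.59877245 0.1978674 ] [[ 2.82858436e-01 -9.50211670e-04 -9.59161197e-01]
 [ 9.59159330e-01 -1.92762624e-03  2.82859795e-01]
 [-2.11768097e-03 -9.99997691e-01  3.66159045e-04]] [-0.61368873 -0.07988988  0.30435314] 0.9996242957399522
top {'fov_y': 43.52732885618186, 'cx': 315.2964465393076, 'cy': 242.2265418399988, 'R': array([[ 0.00730967, -0.99979756, -0.01874605],
       [-0.9874144 , -0.00425484, -0.1580971 ],
       [ 0.15798533,  0.01966575, -0.98724561]]), 't': array([0.03414467, 0.53087885, 0.91235893])}
polarizer_unit 0.66 [263.2, 173.9, 115.0, 114.0]
pin 0.74 [295.3, 199.0, 54.1, 70.5]
culture_dish 0.87 [222.7, 184.0, 37.5, 39.0]
culture_dish 0.29 [297.3, 202.5, 53.3, 64.0]
coverslips 0.79 [390.7, 253.5, 27.2, 24.5]
filter_cube 0.95 [396.3, 200.8, 29.4, 26.7]
side {'fov_y': 45.898656638177236, 'cx': 326.4579421560506, 'cy': 238.6590380726262, 'R': array([[-0.95867429, -0.28349224,  0.02399495],
       [-0.11425985,  0.30640086, -0.94502021],
       [ 0.26055383, -0.90870824, -0.3261304 ]]), 't': array([0.51598716, 0.12852171, 0.80205795])}
pin 0.93 [316.9, 239.6, 31.2, 40.7]
```

```bash
python3 - <<'E'
import cv2
a=cv2.imread('pics/top0.png');cv2.imwrite('pics/top0z.png',cv2.resize(a[150:310,215:430],None,fx=3.7,fy=3.7,interpolation=cv2.INTER_CUBIC))
a=cv2.imread('pics/side0.png');cv2.imwrite('pics/side0z.png',cv2.resize(a[190:340,240:440],None,fx=4,fy=4,interpolation=cv2.INTER_CUBIC))
E
```

```text
(no output)
```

View pics/top0.png

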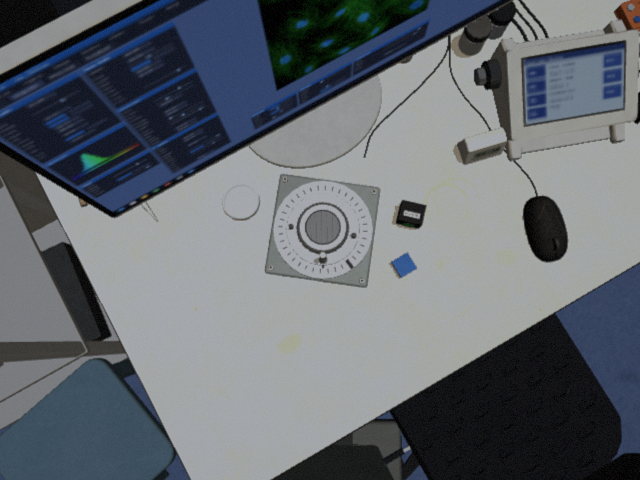

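View pics/top0z.png

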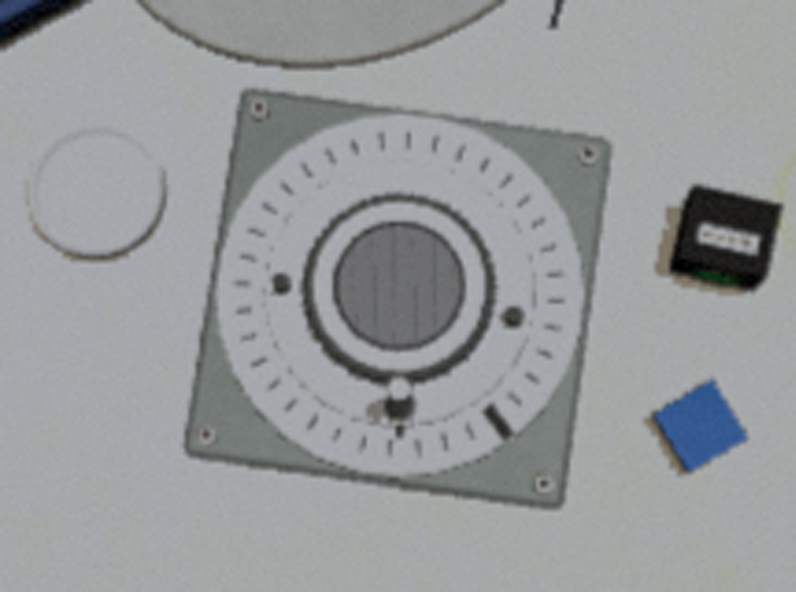

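View pics/side0z.png

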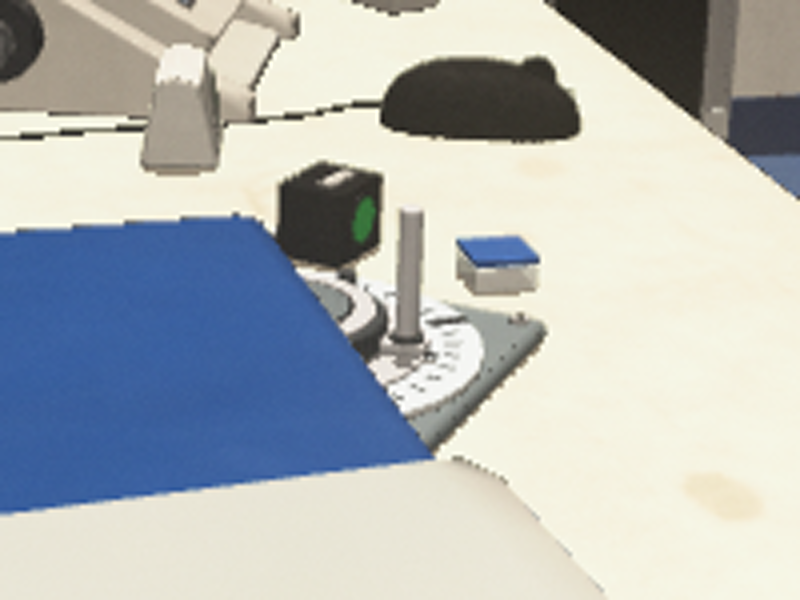

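View pics/side0.png

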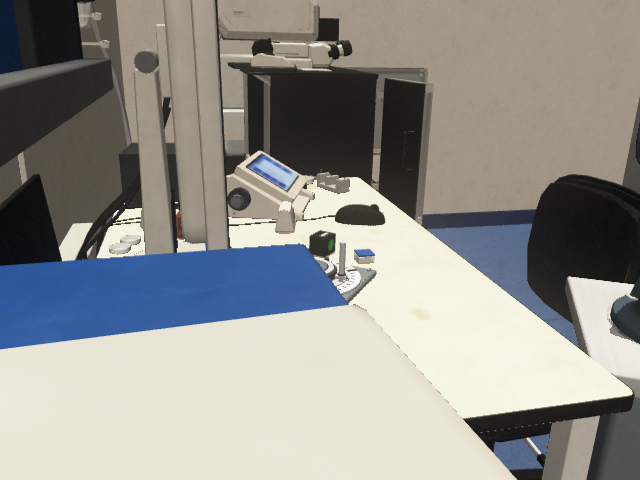

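```bash
cat > h.py <<'E'
from rig import read_state, imaging, job, spotter
import cv2,numpy as np
from scipy.optimize import least_squares
def F(p): return 240/np.tan(np.radians(p['fov_y'])/2)
def proj(p,X):
    c=np.atleast_2d(X)@p['R'].T+p['t'];f=F(p)
    return np.c_[p['cx']+f*c[:,0]/c[:,2],p['cy']+f*c[:,1]/c[:,2]]
def ray(p,uv,z):
    d=p['R'].T@np.array([(uv[0]-p['cx'])/F(p),(uv[1]-p['cy'])/F(p),1]);o=-p['R'].T@p['t']
    return o+d*(z-o[2])/d[2]
E
python3 - <<'E'
from h import *
p=imaging.camera_params('top')
Z=lambda u,v:(u/3.7+215-.4,v/3.7+150-.4)
c=[ray(p,Z(*q),.01)for q in [(243,88),(610,138),(562,508),(187,456)]]
print(np.round(c,4)); m=np.mean(c,0);print(m,[np.linalg.norm(c[i]-c[i-1]) for i in range(4)])
print('yaw',[np.degrees(np.arctan2(*(c[a]-c[b])[[1,0]])) for a,b in[(0,3),(1,2)]])
for n,uv,z in [('ring',(399,287),.03),('pin',(401,388),.078),('ptr',(400,433),.0165),('markin',(490,408),.0145),('markout',(508,436),.0145),('studL',(282,283),.028),('studR',(513,316),.028)]:
    x=ray(p,Z(*uv),z);d=x-m;print(n,x.round(4),np.hypot(*d[:2]).round(4),np.degrees(np.arctan2(d[1],d[0])).round(1))
for n in ['top','side']:
    q=imaging.camera_params(n);print(n,-q['R'].T@q['t'])
for k,uv in dict(dish=(96,195),cube=(727,235),box=(700,425)).items(): print(k,ray(p,Z(*uv),.016))
E
```

```text
[[ 0.6525  0.0974  0.01  ]
 [ 0.6296 -0.0683  0.01  ]
 [ 0.4629 -0.0457  0.01  ]
 [ 0.4849  0.1194  0.01  ]]
[0.55746846 0.0257272  0.01      ] [np.float64(0.16899789719726138), np.float64(0.16727143927003618), np.float64(0.1682431787341499), np.float64(0.16655132138828782)]
yaw [np.float64(-7.47051563562896), np.float64(-7.714605752081479)]
ring [0.5574 0.0261 0.03  ] 0.0004 103.8
pin [0.5062 0.0247 0.078 ] 0.0513 -178.8
ptr [0.4948 0.0254 0.0165] 0.0626 -179.7
markin [ 0.5063 -0.014   0.0145] 0.0648 -142.1
markout [ 0.494  -0.0219  0.0145] 0.0794 -143.1
studL [0.5593 0.0774 0.028 ] 0.0517 87.9
studR [ 0.5451 -0.0237  0.028 ] 0.0509 -104.1
top [0.37980851 0.01845433 0.98529284]
side [0.30036923 0.83573586 0.37065001]
dish [0.60129131 0.16196534 0.016     ]
cube [ 0.58398013 -0.11910165  0.016     ]
box [ 0.49907422 -0.10580864  0.016     ]
```

Call:
apply_moves([
  {"x": 10, "y": -40, "z": 0, "spin": 0.14},
  {"x": 10, "y": -40, "z": 0, "spin": 0.14},
  {"x": 15, "y": -42, "z": 0, "spin": 0},
  {"x": 20, "y": -42, "z": 0, "spin": 0},
  {"x": 20, "y": -42, "z": 0, "spin": 0},
  {"x": 20, "y": -42, "z": 0, "spin": 0},
  {"x": 20, "y": -42, "z": 0, "spin": 0},
  {"x": 20, "y": -42, "z": 0, "spin": 0},
  {"x": 20, "y": -42, "z": 0, "spin": 0},
  {"x": 20, "y": -42, "z": 0, "spin": 0},
  {"x": 20, "y": -42, "z": 0, "spin": 0},
], grip=36)

```text
time_s: 1.5
position: [0.3759, 0.1317, 0.201]
tcp_rot: [[-0.018, 0.01, -1.0], [1.0, 0.009, -0.018], [0.009, -1.0, -0.01]]
force: [1.2, -0.0, 0.6]
opening: 0.414
```

```bash
python3 - <<'E'
from h import *
s=read_state();print(s['time_s'],s['position'],s['tcp_rot'].round(3),s['joint_positions'],s['opening'],s['force'])
for n in ['side','wrist']: cv2.imwrite(f'pics/{n}1.png',imaging.capture(n)[:,:,::-1])
E
```

```text
1.5 [0.37592728 0.1316902  0.20100094] [[-0.018  0.01  -1.   ]
 [ 1.     0.009 -0.018]
 [ 0.009 -1.    -0.01 ]] [  2.69890181  12.14938781 113.02205601   0.60993554  54.22147952
 -88.71232586] 0.4142689605560567 [ 1.20652549 -0.02752505  0.61307752]
```

View pics/side1.png

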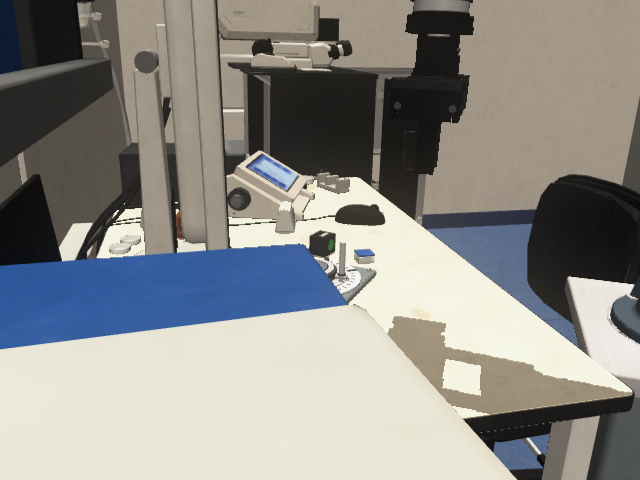

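View pics/wrist1.png

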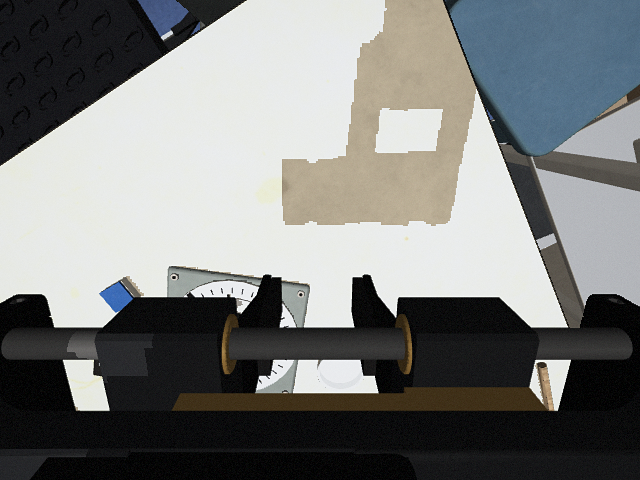

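```bash
python3 - <<'E'
from h import *
def pl(n,a,b):
    p=imaging.camera_params(n);o=-p['R'].T@p['t'];r=[ray(p,q,0)-o for q in(a,b)]
    N=np.cross(*r);N/=np.linalg.norm(N);return N,N@o
A=pl('top',(118,216),(500,4));B=pl('side',(0,140),(110,85))
d=np.cross(A[0],B[0]);d/=np.linalg.norm(d)
x0=np.linalg.lstsq(np.array([A[0],B[0]]),np.array([A[1],B[1]]),rcond=None)[0]
for y in (-.2,-.1,0,.1,.2,.3): 
    print(x0+d*(y-x0[1])/d[1])
# full-res strip of monitor
a=cv2.imread('pics/side1.png');cv2.imwrite('pics/mon.png',cv2.resize(a[0:250,0:250],None,fx=2.4,fy=2.4))
E
```

```text
[ 0.74007153 -0.2         0.42256594]
[ 0.6805308  -0.1         0.42501487]
[0.62099006 0.         0.4274638 ]
[0.56144933 0.1        0.42991273]
[0.5019086  0.2        0.43236166]
[0.44236786 0.3        0.43481059]
```

View pics/mon.png

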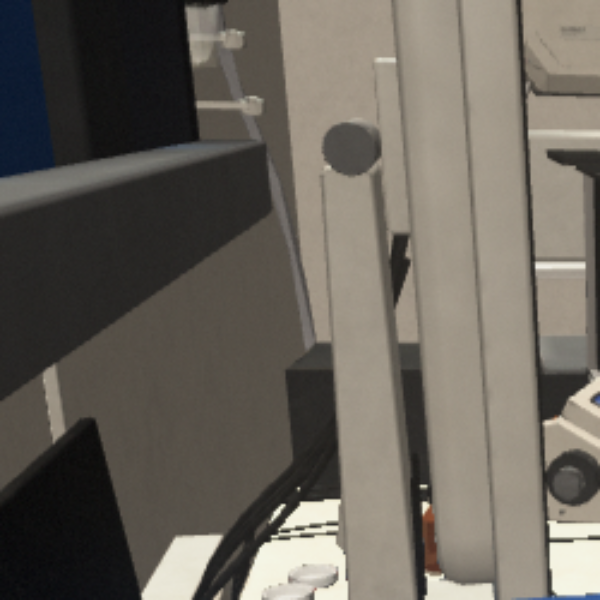

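Call:
apply_moves([
  {"x": 25, "y": -20, "z": 0, "spin": 0},
  {"x": 25, "y": -20, "z": 0, "spin": 0},
  {"x": 25, "y": -22, "z": -10, "spin": 0},
  {"x": 25, "y": -22, "z": -20, "spin": 0},
  {"x": 20, "y": -15, "z": -20, "spin": 0},
  {"x": 10, "y": -8, "z": -20, "spin": 0},
  {"x": 0, "y": 0, "z": 0, "spin": 0},
])

```text
time_s: 2.3
position: [0.5146, 0.0195, 0.1307]
tcp_rot: [[-0.007, 0.018, -1.0], [1.0, 0.009, -0.006], [0.009, -1.0, -0.019]]
force: [-0.8, 0.7, -0.4]
opening: 0.417
```

```bash
python3 - <<'E'
from h import *
s=read_state();print(s['time_s'],s['position'],s['tcp_rot'].round(3),s['joint_positions'],s['opening'],s['force'])
for n in ['side','top','wrist']: cv2.imwrite(f'pics/{n}2.png',imaging.capture(n)[:,:,::-1])
E
```

```text
2.3 [0.51462711 0.01951415 0.13071467] [[-0.007  0.018 -1.   ]
 [ 1.     0.009 -0.006]
 [ 0.009 -1.    -0.019]] [ -10.7403242    27.09892496  102.56332594    0.93477185   49.39943292
 -101.71381452] 0.4173691507371043 [-0.84440071  0.73598364 -0.4187302 ]
```

View pics/side2.png

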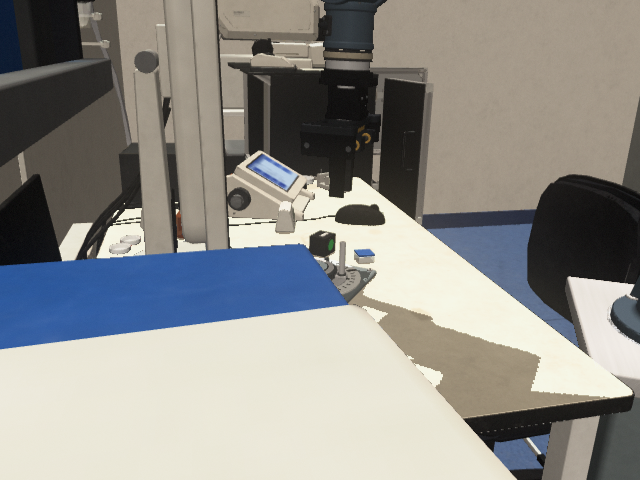

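View pics/top2.png

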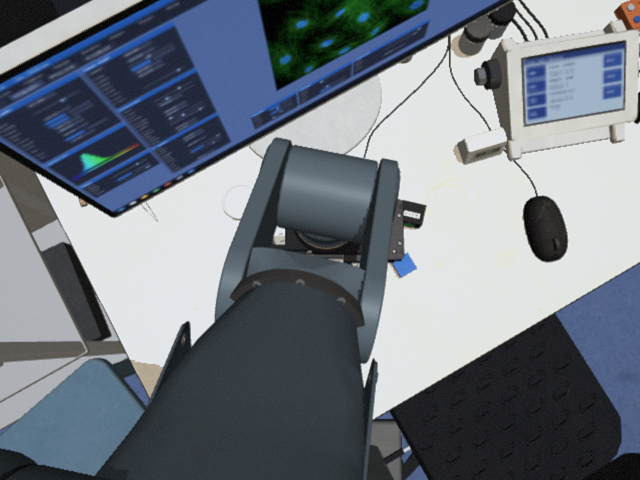

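View pics/wrist2.png

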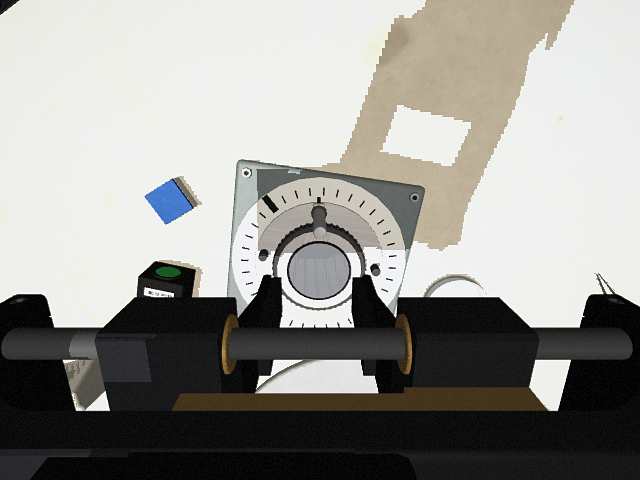

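```bash
python3 - <<'E'
from h import *
t=imaging.camera_params('top');s=imaging.camera_params('side')
for uv in [(118,216),(300,114),(395,62),(0,80)]:
    print(uv)
    for z in (.0,.05,.1,.15,.2,.25,.3,.35,.4,.45):
        X=ray(t,uv,z);print(z,X.round(3),proj(s,X).round(0)[0],'depth',round((s['R']@X+s['t'])[2],2))
E
```

```text
(118, 216)
0.0 [0.581 0.37  0.   ] [193. 400.] depth 0.62
0.05 [0.571 0.353 0.05 ] [207. 353.] depth 0.61
0.1 [0.56  0.335 0.1  ] [221. 306.] depth 0.61
0.15 [0.55  0.317 0.15 ] [236. 258.] depth 0.61
0.2 [0.54  0.299 0.2  ] [250. 210.] depth 0.61
0.25 [0.53  0.281 0.25 ] [265. 161.] depth 0.6
0.3 [0.52  0.263 0.3  ] [280. 112.] depth 0.6
0.35 [0.509 0.245 0.35 ] [295.  63.] depth 0.6
0.4 [0.499 0.228 0.4  ] [310.  13.] depth 0.59
0.45 [0.489 0.21  0.45 ] [325. -37.] depth 0.59
(300, 114)
0.0 [0.761 0.066 0.   ] [187. 276.] depth 0.94
0.05 [0.741 0.064 0.05 ] [196. 249.] depth 0.92
0.1 [0.722 0.061 0.1  ] [206. 220.] depth 0.9
0.15 [0.703 0.059 0.15 ] [217. 190.] depth 0.88
0.2 [0.683 0.056 0.2  ] [228. 159.] depth 0.86
0.25 [0.664 0.054 0.25 ] [239. 127.] depth 0.84
0.3 [0.645 0.052 0.3  ] [251.  92.] depth 0.83
0.35 [0.625 0.049 0.35 ] [264.  57.] depth 0.81
0.4 [0.606 0.047 0.4  ] [277.  19.] depth 0.79
0.45 [0.587 0.044 0.45 ] [291. -20.] depth 0.77
(395, 62)
0.0 [ 0.856 -0.098  0.   ] [186. 239.] depth 1.11
0.05 [ 0.831 -0.092  0.05 ] [194. 217.] depth 1.09
0.1 [ 0.807 -0.086  0
[... 166 characters left out ...]
.] depth 0.97
0.3 [ 0.711 -0.063  0.3  ] [242.  86.] depth 0.95
0.35 [ 0.687 -0.057  0.35 ] [254.  55.] depth 0.92
0.4 [ 0.662 -0.051  0.4  ] [266.  22.] depth 0.89
0.45 [ 0.638 -0.045  0.45 ] [279. -13.] depth 0.86
(0, 80)
0.0 [0.823 0.593 0.   ] [-197.  495.] depth 0.48
0.05 [0.801 0.564 0.05 ] [-156.  430.] depth 0.48
0.1 [0.778 0.535 0.1  ] [-116.  366.] depth 0.49
0.15 [0.756 0.506 0.15 ] [-76. 303.] depth 0.49
0.2 [0.733 0.476 0.2  ] [-37. 241.] depth 0.49
0.25 [0.711 0.447 0.25 ] [  2. 180.] depth 0.5
0.3 [0.688 0.418 0.3  ] [ 39. 120.] depth 0.5
0.35 [0.666 0.389 0.35 ] [76. 61.] depth 0.51
0.4 [0.643 0.36  0.4  ] [113.   3.] depth 0.51
0.45 [0.621 0.331 0.45 ] [149. -54.] depth 0.52
```

Call:
apply_moves([
  {"x": -4, "y": 3, "z": -10, "spin": 0},
  {"x": -4, "y": 2, "z": -10, "spin": 0},
  {"x": 0, "y": 0, "z": -15, "spin": 0},
  {"x": 0, "y": 0, "z": -15, "spin": 0},
  {"x": 0, "y": 0, "z": 0, "spin": 0},
])

```text
time_s: 2.95
position: [0.5026, 0.0309, 0.0859]
tcp_rot: [[-0.014, 0.027, -1.0], [1.0, 0.009, -0.014], [0.008, -1.0, -0.027]]
force: [0.4, -0.6, -0.2]
opening: 0.412
```

```bash
python3 - <<'E'
from h import *
s=read_state();print(s['time_s'],s['position'],s['tcp_rot'].round(3),s['force'])
w=imaging.camera_params('wrist');print(-w['R'].T@w['t'],w['R'].round(2))
for n in ['side','wrist']: cv2.imwrite(f'pics/{n}3.png',imaging.capture(n)[:,:,::-1])
a=cv2.imread('pics/side3.png');cv2.imwrite('pics/side3z.png',cv2.resize(a[140:320,240:440],None,fx=3.3,fy=3.3,interpolation=cv2.INTER_CUBIC))
E
```

```text
2.95 [0.50263663 0.03090377 0.08585765] [[-0.014  0.027 -1.   ]
 [ 1.     0.009 -0.014]
 [ 0.008 -1.    -0.027]] [ 0.37542718 -0.626047   -0.22506121]
[0.41465414 0.02989823 0.27114768] [[-0.01  1.    0.01]
 [ 0.94  0.01  0.33]
 [ 0.33  0.01 -0.94]]
```

View pics/side3z.png

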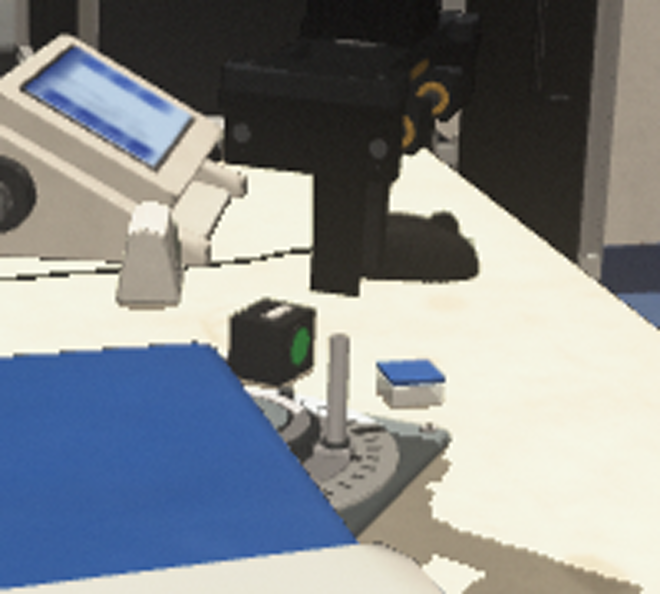

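View pics/wrist3.png

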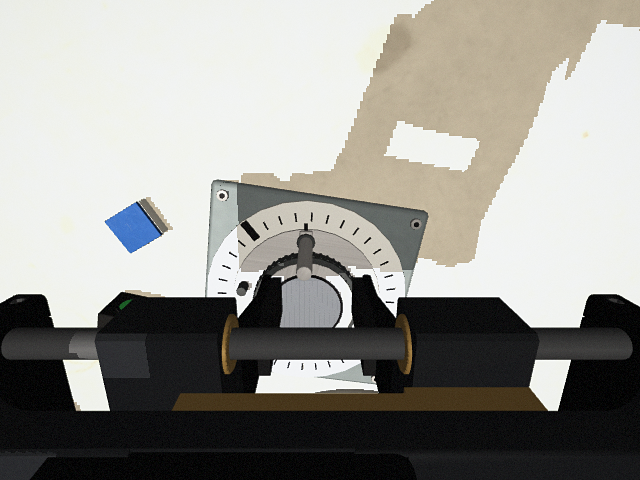

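```bash
python3 - <<'E'
from h import *
w=imaging.camera_params('wrist')
m=np.array([.5575,.026])
for n,uv,z in [('pin',(303,272),.078),('ptr',(306,225),.0165),('markin',(255,237),.0145),('markout',(245,222),.0145),('stud',(243,286),.028)]:
    x=ray(w,uv,z);d=x[:2]-m;print(n,x.round(4),np.hypot(*d).round(4),np.degrees(np.arctan2(d[1],d[0]))%360)
E
```

```text
pin [0.508 0.024 0.078] 0.0495 182.29699296947186
ptr [0.4976 0.0245 0.0165] 0.06 181.3955941551014
markin [ 0.5085 -0.0153  0.0145] 0.0641 220.1263473339432
markout [ 0.4963 -0.0225  0.0145] 0.0781 218.36228943344594
stud [ 0.5443 -0.0241  0.028 ] 0.0519 255.21024000085316
```

Call:
apply_moves([
  {"x": 2, "y": -3, "z": 0, "spin": 0},
  {"x": 2, "y": -3, "z": 0, "spin": 0},
  {"x": 0, "y": 0, "z": 0, "spin": 0},
])

```text
time_s: 3.35
position: [0.5099, 0.0243, 0.0896]
tcp_rot: [[-0.015, 0.035, -0.999], [1.0, 0.007, -0.015], [0.007, -0.999, -0.035]]
force: [0.5, -1.1, 0.4]
opening: 0.413
```

Call:
apply_moves([
  {"x": -2, "y": 0, "z": -20, "spin": 0},
  {"x": 0, "y": 0, "z": -20, "spin": 0},
])

```text
time_s: 3.55
position: [0.5118, 0.0233, 0.0522]
tcp_rot: [[-0.014, 0.044, -0.999], [1.0, 0.006, -0.014], [0.005, -0.999, -0.045]]
force: [-0.5, 0.4, -0.2]
opening: 0.412
```

```bash
cat >> h.py <<'E'
C=np.array([.5575,.026])
def P(deg,off):
    t=np.radians(deg);return C+.052*np.array([np.cos(t),np.sin(t)])+off*np.array([np.sin(t),-np.cos(t)])
E
python3 - <<'E'
from h import *
for d in range(180,90,-8): print(d,P(d,.013).round(4),(1e3*(P(d-8,.013)-P(d,.013))).round(1))
E
```

```text
180 [0.5055 0.039 ] [2.3 7.1]
172 [0.5078 0.0461] [3.3 6.7]
164 [0.5111 0.0528] [4.2 6.2]
156 [0.5153 0.059 ] [5.  5.6]
148 [0.5203 0.0646] [5.7 4.8]
140 [0.526  0.0694] [6.3 4. ]
132 [0.5324 0.0733] [6.8 3. ]
124 [0.5392 0.0764] [7.2 2.1]
116 [0.5464 0.0784] [7.4 1. ]
108 [0.5538 0.0795] [ 7.5 -0. ]
100 [0.5613 0.0795] [ 7.4 -1. ]
92 [0.5687 0.0784] [ 7.2 -2.1]
```

Call:
apply_moves([
  {"x": -6, "y": 12, "z": 0, "spin": 0},
  {"x": -1, "y": 6, "z": 0, "spin": -0.1},
  {"x": 1, "y": 7, "z": 0, "spin": -0.14},
  {"x": 2, "y": 7, "z": 0, "spin": -0.14},
])

```text
time_s: 3.95
position: [0.5084, 0.0551, 0.0528]
tcp_rot: [[0.372, 0.045, -0.927], [0.928, -0.014, 0.372], [0.004, -0.999, -0.047]]
force: [1.0, -1.5, -0.6]
opening: 0.415
```

Call:
apply_moves([
  {"x": 7, "y": 6, "z": 0, "spin": -0.14},
  {"x": 6, "y": 5, "z": 0, "spin": -0.14},
  {"x": 6, "y": 4, "z": 0, "spin": -0.14},
])

```text
time_s: 4.25
position: [0.5238, 0.0722, 0.055]
tcp_rot: [[0.73, 0.03, -0.683], [0.684, -0.032, 0.729], [-0.0, -0.999, -0.044]]
force: [0.2, -0.2, 0.5]
opening: 0.41
```

```bash
python3 - <<'E'
from h import *
s=read_state();print(s['time_s'],s['position'],s['tcp_rot'].round(3),s['force'])
for n in ['side','wrist']: cv2.imwrite(f'pics/{n}4.png',imaging.capture(n)[:,:,::-1])
a=cv2.imread('pics/side4.png');b=cv2.imread('pics/wrist4.png');cv2.imwrite('pics/c4.png',np.vstack([cv2.resize(a[140:320,240:440],(400,360)),cv2.resize(b,(400,300))])[:600]) if 0 else cv2.imwrite('pics/c4.png',np.hstack([cv2.resize(a[140:320,240:440],(400,360)),cv2.resize(b,(400,360))]))
E
```

```text
4.25 [0.5238422  0.07223457 0.05500894] [[ 0.73   0.03  -0.683]
 [ 0.684 -0.032  0.729]
 [-0.    -0.999 -0.044]] [ 0.20165976 -0.2480741   0.54486483]
```

View pics/c4.png

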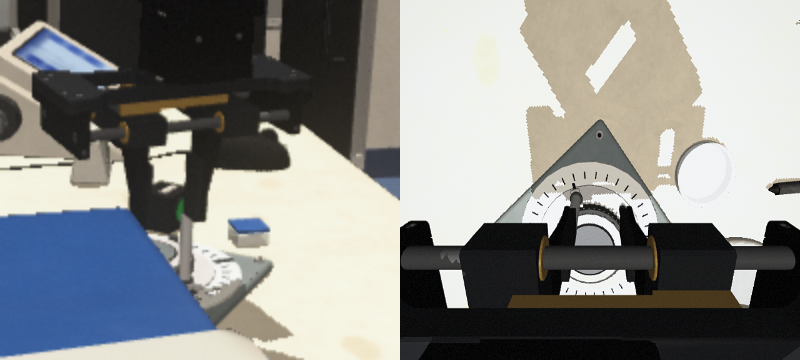

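View pics/wrist4.png

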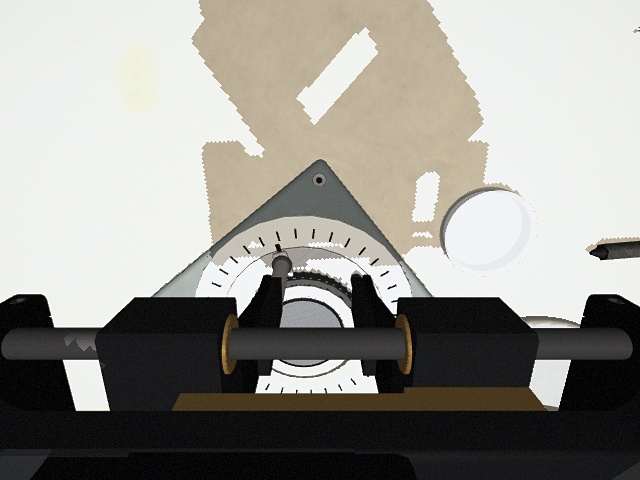

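```bash
python3 - <<'E'
from h import *
s=read_state();w=imaging.camera_params('wrist')
R=s['tcp_rot'];p=s['position']
for sx in(-1,1):
  for k in(-1,1): print(sx,k,proj(w,p+R@np.array([sx*.018,.008,k*.0095])).round(0), proj(w,p+R@np.array([sx*.018,-.02,k*.0095])).round(0))
E
```

```text
-1 -1 [[285. 284.]] [[280. 307.]]
-1 1 [[284. 255.]] [[279. 274.]]
1 -1 [[343. 284.]] [[347. 307.]]
1 1 [[344. 255.]] [[348. 274.]]
```

```bash
python3 - <<'E'
from h import *
w=imaging.camera_params('wrist')
for uv,z in [((284,267),.078),((279,248),.0165)]:
    x=ray(w,uv,z);d=x[:2]-C;print(x.round(4),np.hypot(*d).round(4),np.degrees(np.arctan2(d[1],d[0]))%360)
b=cv2.imread('pics/wrist4.png');cv2.imwrite('pics/w4z.png',cv2.resize(b[220:330,200:400],None,fx=4,fy=4,interpolation=cv2.INTER_CUBIC))
E
```

```text
[0.5033 0.0738 0.078 ] 0.0722 138.5789858499111
[0.507  0.0566 0.0165] 0.0591 148.78416290236632
```

View pics/w4z.png

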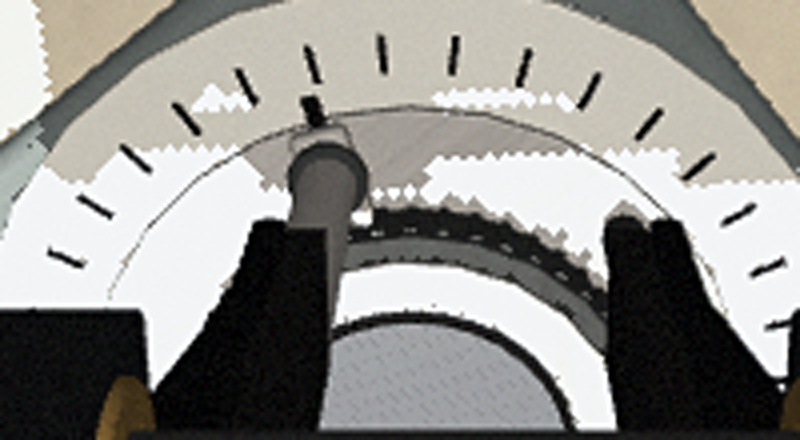

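```bash
python3 - <<'E'
from h import *
w=imaging.camera_params('wrist')
for n,uv,z in [('cornerplate',(320,159),.01),('hub top arc',(200+410/4,220+107/4),.016),('ringfront',(200+410/4,220+312/4),.03)]:
    x=ray(w,uv,z);d=x[:2]-C;print(n,x.round(4),np.hypot(*d).round(4),np.degrees(np.arctan2(d[1],d[0]))%360)
# expected corner
a=np.radians(-7.6);R=np.array([[np.cos(a),-np.sin(a)],[np.sin(a),np.cos(a)]])
print(C+R@[-.085,.085])
t=imaging.capture('top');cv2.imwrite('pics/top5.png',t[:,:,::-1]);cv2.imwrite('pics/top5z.png',cv2.resize(t[130:310,195:430,::-1],None,fx=3.3,fy=3.3,interpolation=cv2.INTER_CUBIC))
p=imaging.camera_params('top');print((proj(p,np.r_[C+R@[-.085,-.085],.01])),proj(p,np.r_[C+R@[-.085,.085],.01]))
E
```

```text
cornerplate [0.4864 0.119  0.01  ] 0.1171 127.38453337017249
hub top arc [0.5182 0.0682 0.016 ] 0.0577 132.93521575797345
ringfront [0.5403 0.0451 0.03  ] 0.0257 132.10314269603757
[0.48448847 0.12149511]
[[367.31894269 287.44603662]] [[263.86113939 273.09197093]]
```

View pics/top5z.png

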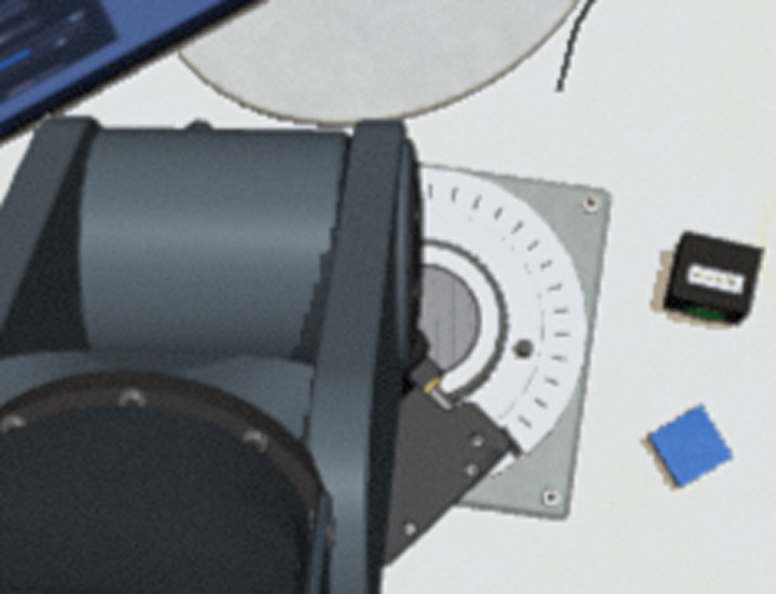

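```bash
python3 - <<'E'
from h import *
s=read_state();w=imaging.camera_params('wrist');sd=imaging.camera_params('side')
x=ray(w,(282,264),.026);d=x[:2]-C;print('pinbase',x,np.hypot(*d),np.degrees(np.arctan2(d[1],d[0])))
a=cv2.imread('pics/side4.png');cv2.imwrite('pics/side4z.png',cv2.resize(a[180:300,280:400],None,fx=5,fy=5,interpolation=cv2.INTER_CUBIC))
R=s['tcp_rot'];p=s['position']
def z(u): return ((u-[280,180])*5).round(0)
for sx in(-1,1):
  for xx in (.018,.033):
    for k in(-1,1): print(sx,xx,k,z(proj(sd,p+R@np.array([sx*xx,.008,k*.0095]))), proj(w,p+R@np.array([sx*xx,.008,k*.0095])).round(0))
for th in (140,145,149): print(th,z(proj(sd,np.r_[P(th,0),.078])),z(proj(sd,np.r_[P(th,0),.03])))
E
```

```text
pinbase [0.51334167 0.05260792 0.026     ] 0.05155520630612733 148.92862580754777
-1 0.018 -1 [[250. 425.]] [[285. 284.]]
-1 0.018 1 [[278. 449.]] [[284. 255.]]
-1 0.033 -1 [[292. 418.]] [[260. 284.]]
-1 0.033 1 [[322. 442.]] [[259. 255.]]
1 0.018 -1 [[144. 443.]] [[343. 284.]]
1 0.018 1 [[172. 468.]] [[344. 255.]]
1 0.033 -1 [[ 99. 450.]] [[368. 284.]]
1 0.033 1 [[126. 475.]] [[369. 255.]]
140 [[248. 339.]] [[244. 486.]]
145 [[260. 336.]] [[256. 482.]]
149 [[269. 334.]] [[265. 480.]]
```

View pics/side4z.png

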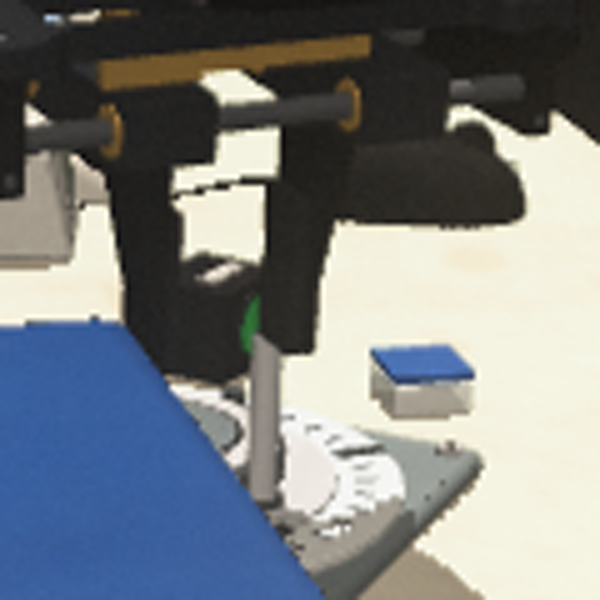

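```bash
python3 - <<'E'
from h import *
sd=imaging.camera_params('side')
def tst(p,R,img,box,name,g=.018):
    a=cv2.imread(img).copy()
    for ext,col in((.008,(0,0,255)),(-.012,(0,255,0)),(-.022,(255,0,0))):
        for sx in(-1,1):
            q=[p+R@np.array([sx*xx,ext,k*.0095]) for xx,k in((g,-1),(g,1),(g+.015,1),(g+.015,-1))]
            uv=((proj(sd,q)-[box[0],box[1]])*box[2]).astype(int)
            if ext==.008: b0=uv
            box_im=a if False else None
            L.append((uv,col))
    z=cv2.resize(a[box[1]:box[1]+box[3],box[0]:box[0]+box[3]],None,fx=box[2],fy=box[2],interpolation=cv2.INTER_CUBIC)
    for uv,col in L: cv2.polylines(z,[uv.reshape(-1,1,2)],True,col,1)
    cv2.imwrite(name,z)
L=[]
tst(np.array([.50263663,.03090377,.08585765]),np.array([[-.014,.027,-1],[1,.009,-.014],[.008,-1,-.027]]),'pics/side3.png',(290,150,5,120),'pics/s3ov.png')
E
```

View pics/s3ov.png

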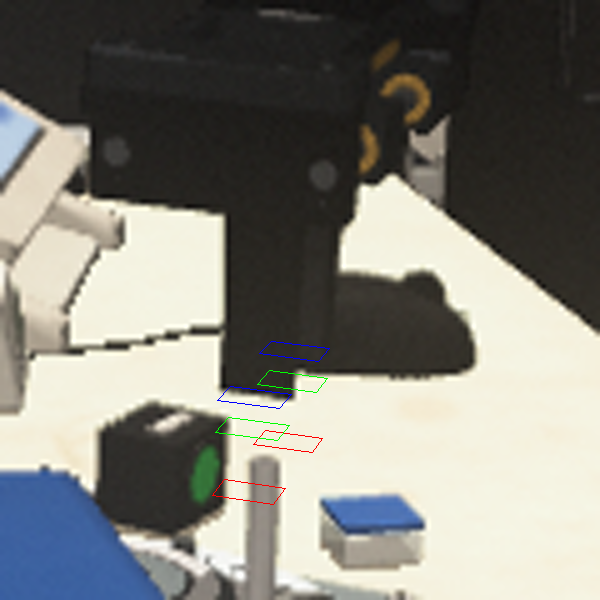

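Call:
apply_moves([
  {"x": 0, "y": 0, "z": 15, "spin": 0},
  {"x": -6, "y": -10, "z": 0, "spin": 0.1},
  {"x": -6, "y": -9, "z": 0, "spin": 0.1},
])

```text
time_s: 4.7
position: [0.5111, 0.0542, 0.0714]
tcp_rot: [[0.555, 0.037, -0.831], [0.832, -0.024, 0.555], [0.0, -0.999, -0.045]]
force: [-0.1, 0.1, -0.8]
opening: 0.416
```

```bash
python3 - <<'E'
from h import *
s=read_state();print(s['time_s'],s['position'],s['tcp_rot'].round(3),s['force'])
for n in ['side','wrist']: cv2.imwrite(f'pics/{n}6.png',imaging.capture(n)[:,:,::-1])
a=cv2.imread('pics/side6.png');b=cv2.imread('pics/wrist6.png');cv2.imwrite('pics/c6.png',np.hstack([cv2.resize(a[170:320,270:400],(390,450)),cv2.resize(b[210:360,250:380],(390,450))]))
E
```

```text
4.7 [0.51113607 0.05415741 0.07139319] [[ 0.555  0.037 -0.831]
 [ 0.832 -0.024  0.555]
 [ 0.    -0.999 -0.045]] [-0.066067    0.08863417 -0.76829954]
```

View pics/c6.png

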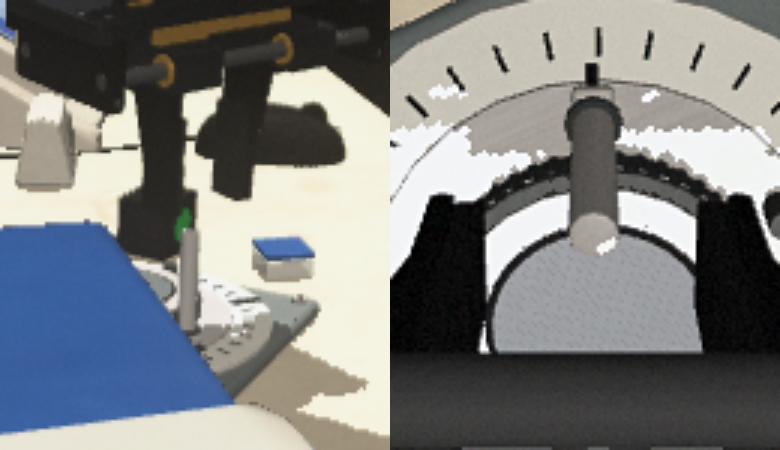

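Call:
apply_moves([
  {"x": -1, "y": 0, "z": -15, "spin": 0},
  {"x": -1, "y": -1, "z": -16, "spin": 0},
])

```text
time_s: 5.0
position: [0.5104, 0.0525, 0.0422]
tcp_rot: [[0.563, 0.042, -0.825], [0.826, -0.025, 0.563], [0.003, -0.999, -0.049]]
force: [-0.1, -0.2, -0.5]
opening: 0.414
```

```bash
python3 - <<'E'
from h import *
s=read_state();print(s['time_s'],s['position'],s['tcp_rot'].round(3),s['force'])
for n in ['side','wrist']: cv2.imwrite(f'pics/{n}7.png',imaging.capture(n)[:,:,::-1])
a=cv2.imread('pics/side7.png');b=cv2.imread('pics/wrist7.png');cv2.imwrite('pics/c7.png',np.hstack([cv2.resize(a[170:320,270:400],(390,450)),cv2.resize(b[210:360,250:380],(390,450))]))
E
```

```text
5.0 [0.51038584 0.05253658 0.04218933] [[ 0.563  0.042 -0.825]
 [ 0.826 -0.025  0.563]
 [ 0.003 -0.999 -0.049]] [-0.05655232 -0.19273503 -0.5348964 ]
```

View pics/c7.png

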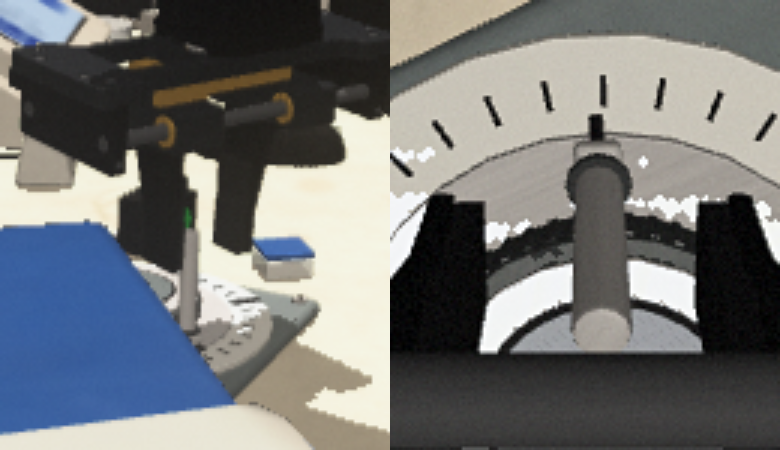

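Call:
apply_moves([
  {"x": 0, "y": 0, "z": -10, "spin": 0},
  {"x": 0, "y": 0, "z": -10, "spin": 0},
  {"x": 6, "y": 7, "z": 0, "spin": 0},
  {"x": 5, "y": 7, "z": 0, "spin": 0},
  {"x": 5, "y": 4, "z": 0, "spin": -0.14},
])

```text
time_s: 5.6
position: [0.5254, 0.0715, 0.0199]
tcp_rot: [[0.676, 0.032, -0.736], [0.736, -0.03, 0.676], [-0.001, -0.999, -0.044]]
force: [-1.2, -2.1, -1.1]
opening: 0.413
```

```bash
python3 - <<'E'
from h import *
s=read_state();print(s['time_s'],s['position'],s['tcp_rot'].round(3),s['force'])
for n in ['side','wrist']: cv2.imwrite(f'pics/{n}8.png',imaging.capture(n)[:,:,::-1])
a=cv2.imread('pics/side8.png');b=cv2.imread('pics/wrist8.png');cv2.imwrite('pics/c8.png',np.hstack([cv2.resize(a[170:320,270:400],(390,450)),cv2.resize(b[210:360,250:380],(390,450))]))
E
```

```text
5.6 [0.52535004 0.07150731 0.019939  ] [[ 0.676  0.032 -0.736]
 [ 0.736 -0.03   0.676]
 [-0.001 -0.999 -0.044]] [-1.19078279 -2.05968611 -1.14982791]
```

View pics/c8.png

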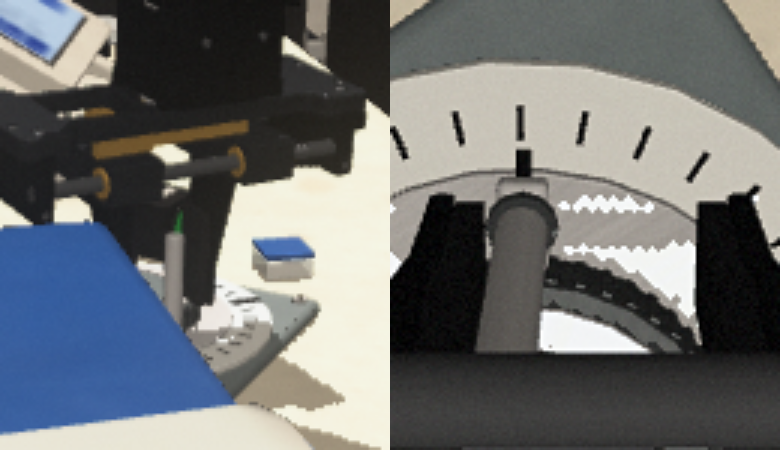

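Call:
apply_moves([
  {"x": 7, "y": 3, "z": 1, "spin": -0.14},
  {"x": 7, "y": 3, "z": 0, "spin": -0.14},
  {"x": 6, "y": 1, "z": 0, "spin": -0.12},
])

```text
time_s: 6.0
position: [0.5427, 0.0797, 0.0209]
tcp_rot: [[0.909, 0.012, -0.416], [0.416, -0.04, 0.908], [-0.006, -0.999, -0.042]]
force: [-1.6, -2.2, -1.3]
opening: 0.415
```

```bash
python3 - <<'E'
from h import *
s=read_state();print(s['time_s'],s['position'],s['tcp_rot'].round(3),s['force'])
for n in ['side','wrist']: cv2.imwrite(f'pics/{n}9.png',imaging.capture(n)[:,:,::-1])
a=cv2.imread('pics/side9.png');b=cv2.imread('pics/wrist9.png');cv2.imwrite('pics/c9.png',np.hstack([cv2.resize(a[170:320,270:400],(390,450)),cv2.resize(b[210:360,250:380],(390,450))]))
E
```

```text
6.0 [0.54270443 0.07967059 0.02086937] [[ 0.909  0.012 -0.416]
 [ 0.416 -0.04   0.908]
 [-0.006 -0.999 -0.042]] [-1.59414861 -2.23084533 -1.34765589]
```

View pics/c9.png

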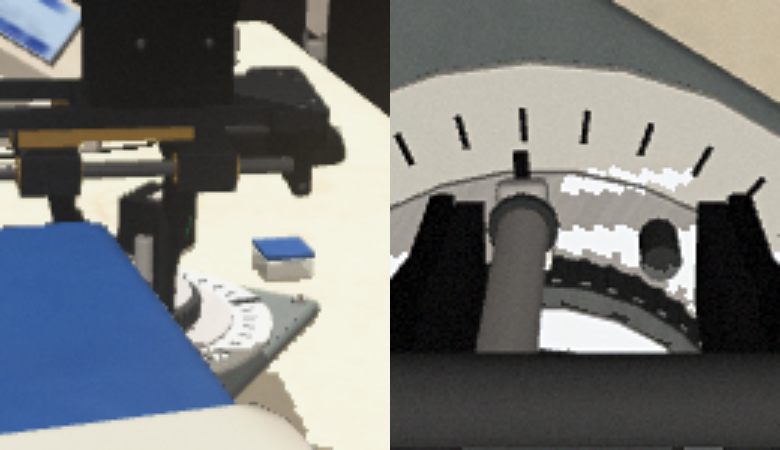

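```bash
cat >> h.py <<'E'
def ang(uv,z,cam='wrist'):
    x=ray(imaging.camera_params(cam),uv,z);d=x[:2]-C;return np.hypot(*d).round(4),(np.degrees(np.arctan2(d[1],d[0]))%360).round(1)
E
python3 - <<'E'
from h import *
print(ang((293.7,261),.0165))
for t in range(124,90,-6): print(t,P(t,.013).round(4))
E
```

```text
(np.float64(0.0621), np.float64(116.7))
124 [0.5392 0.0764]
118 [0.5446 0.078 ]
112 [0.5501 0.0791]
106 [0.5557 0.0796]
100 [0.5613 0.0795]
94 [0.5668 0.0788]
```

Call:
apply_moves([
  {"x": 6, "y": 0, "z": 0, "spin": -0.12},
  {"x": 4, "y": 0, "z": 0, "spin": -0.1},
])

```text
time_s: 6.3
position: [0.5509, 0.0803, 0.0208]
tcp_rot: [[0.976, -0.0, -0.216], [0.216, -0.042, 0.976], [-0.009, -0.999, -0.041]]
force: [-1.3, -2.3, 0.1]
opening: 0.418
```

Call:
apply_moves([
  {"x": 4, "y": -1, "z": 0, "spin": -0.08},
  {"x": 3, "y": -1, "z": 0, "spin": 0},
])

```text
time_s: 6.5
position: [0.5547, 0.0793, 0.0206]
tcp_rot: [[0.99, -0.009, -0.143], [0.142, -0.04, 0.989], [-0.015, -0.999, -0.038]]
force: [-3.3, 1.7, 0.7]
opening: 0.418
```

Call:
apply_moves([
  {"x": 3, "y": -1, "z": 0, "spin": 0},
])

```text
time_s: 6.6
position: [0.5562, 0.0787, 0.0205]
tcp_rot: [[0.989, -0.012, -0.147], [0.146, -0.039, 0.988], [-0.017, -0.999, -0.037]]
force: [-2.7, 2.6, 0.5]
opening: 0.414
```

```bash
python3 - <<'E'
from h import *
s=read_state();print(s['time_s'],s['position'],s['tcp_rot'].round(3),s['force'],s['moment'])
for n in ['wrist']: cv2.imwrite(f'pics/{n}10.png',imaging.capture(n)[:,:,::-1])
b=cv2.imread('pics/wrist10.png');cv2.imwrite('pics/c10.png',cv2.resize(b[200:340,230:390],None,fx=4,fy=4))
E
```

```text
6.6 [0.5562385  0.07870062 0.02045738] [[ 0.989 -0.012 -0.147]
 [ 0.146 -0.039  0.988]
 [-0.017 -0.999 -0.037]] [-2.73117634  2.62701769  0.53120232] [ 0.18752395  0.53886372 -0.07176808]
```

View pics/c10.png

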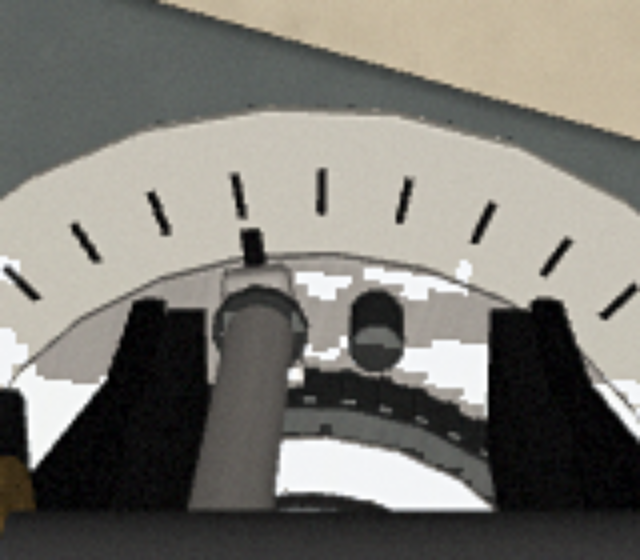

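Call:
apply_moves([
  {"x": 4, "y": 0, "z": 0, "spin": -0.03},
])

```text
time_s: 6.75
position: [0.5599, 0.0787, 0.0204]
tcp_rot: [[0.993, -0.014, -0.117], [0.117, -0.039, 0.992], [-0.018, -0.999, -0.037]]
force: [-3.1, 2.1, 0.7]
opening: 0.414
```

Call:
apply_moves([
  {"x": 4, "y": 0, "z": 0, "spin": -0.03},
])

```text
time_s: 6.85
position: [0.5636, 0.0789, 0.0203]
tcp_rot: [[0.996, -0.016, -0.086], [0.085, -0.038, 0.996], [-0.019, -0.999, -0.037]]
force: [-3.1, 1.8, 0.2]
opening: 0.415
```

Call:
apply_moves([
  {"x": 3, "y": 0, "z": 0, "spin": 0},
])

```text
time_s: 6.95
position: [0.5642, 0.079, 0.02]
tcp_rot: [[0.996, -0.022, -0.086], [0.085, -0.038, 0.996], [-0.025, -0.999, -0.036]]
force: [-8.9, 0.2, 4.5]
opening: 0.416
```

```bash
python3 - <<'E'
from h import *
s=read_state();print(s['time_s'],s['position'],s['tcp_rot'].round(3),s['force'],s['moment'])
for n in ['wrist']: cv2.imwrite(f'pics/{n}11.png',imaging.capture(n)[:,:,::-1])
b=cv2.imread('pics/wrist11.png');cv2.imwrite('pics/c11.png',cv2.resize(b[200:340,230:390],None,fx=4,fy=4))
E
```

```text
6.95 [0.56417048 0.07901361 0.02004375] [[ 0.996 -0.022 -0.086]
 [ 0.085 -0.038  0.996]
 [-0.025 -0.999 -0.036]] [-8.88475647  0.23316906  4.47830526] [ 0.0325558   1.56708962 -0.1361161 ]
```

View pics/c11.png

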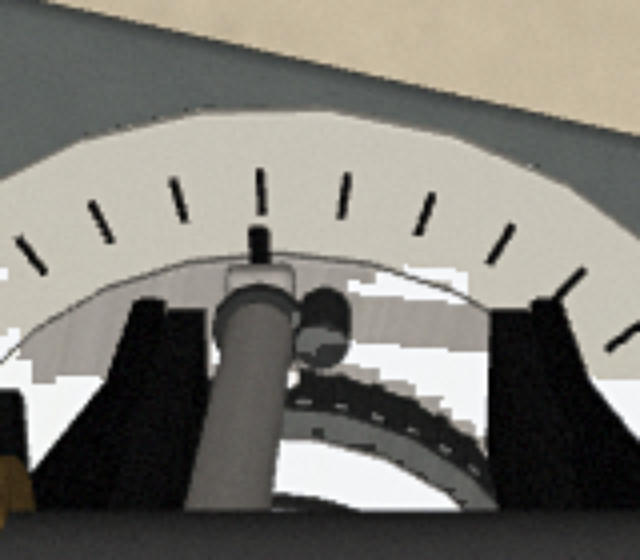

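```bash
python3 - <<'E'
from h import *
for t in range(95,228,8): print(t,P(t,-.013).round(4),(1e3*(P(t+8,-.013)-P(t,-.013))).round(1))
E
```

```text
95 [0.54   0.0767] [-6.9 -2.9]
103 [0.5331 0.0737] [-6.4 -3.9]
111 [0.5267 0.0699] [-5.8 -4.7]
119 [0.5209 0.0652] [-5.1 -5.5]
127 [0.5158 0.0597] [-4.3 -6.1]
135 [0.5115 0.0536] [-3.4 -6.7]
143 [0.5081 0.0469] [-2.4 -7.1]
151 [0.5057 0.0398] [-1.4 -7.3]
159 [0.5043 0.0325] [-0.4 -7.5]
167 [0.5039 0.025 ] [ 0.7 -7.4]
175 [0.5046 0.0176] [ 1.7 -7.3]
183 [0.5063 0.0103] [ 2.7 -7. ]
191 [0.5089 0.0033] [ 3.6 -6.5]
199 [ 0.5126 -0.0032] [ 4.5 -6. ]
207 [ 0.5171 -0.0092] [ 5.3 -5.3]
215 [ 0.5224 -0.0145] [ 6.  -4.5]
223 [ 0.5283 -0.019 ] [ 6.5 -3.6]
```

Call:
apply_moves([
  {"x": -12, "y": -1, "z": 1, "spin": 0},
  {"x": -12, "y": -1, "z": 1, "spin": 0.05},
  {"x": -7, "y": -1, "z": 0, "spin": 0.14},
])

```text
time_s: 7.3
position: [0.5404, 0.0748, 0.0231]
tcp_rot: [[0.96, -0.0, -0.279], [0.279, -0.042, 0.959], [-0.012, -0.999, -0.04]]
force: [-1.1, 1.5, 0.4]
opening: 0.412
```

Call:
apply_moves([
  {"x": -8, "y": -2, "z": 0, "spin": 0.03},
  {"x": -8, "y": -4, "z": 0, "spin": 0.14},
  {"x": -6, "y": -5, "z": 0, "spin": 0.14},
])

```text
time_s: 7.6
position: [0.5295, 0.064, 0.0251]
tcp_rot: [[0.821, 0.036, -0.57], [0.571, -0.036, 0.82], [0.009, -0.999, -0.05]]
force: [2.4, 3.5, -1.5]
opening: 0.411
```

```bash
python3 - <<'E'
from h import *
s=read_state();print(s['time_s'],s['position'],s['tcp_rot'].round(3),s['force'],s['moment'])
for n in ['wrist']: cv2.imwrite(f'pics/{n}12.png',imaging.capture(n)[:,:,::-1])
b=cv2.imread('pics/wrist12.png');cv2.imwrite('pics/c12.png',cv2.resize(b[200:340,230:390],None,fx=4,fy=4))
E
```

```text
7.6 [0.52947959 0.06397948 0.02505789] [[ 0.821  0.036 -0.57 ]
 [ 0.571 -0.036  0.82 ]
 [ 0.009 -0.999 -0.05 ]] [ 2.35530262  3.5237334  -1.50489326] [ 0.52629294 -0.11737993  0.12304888]
```

View pics/c12.png

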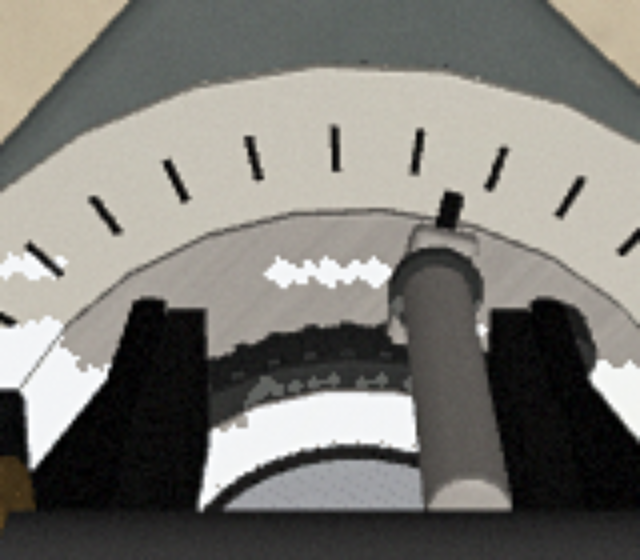

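Call:
apply_moves([
  {"x": -8, "y": -1, "z": -1, "spin": 0},
  {"x": -6, "y": -4, "z": -1, "spin": 0.06},
  {"x": -5, "y": -6, "z": -1, "spin": 0.14},
])

```text
time_s: 7.95
position: [0.5176, 0.0522, 0.024]
tcp_rot: [[0.689, 0.059, -0.722], [0.724, -0.027, 0.689], [0.021, -0.998, -0.061]]
force: [1.0, 3.7, 0.7]
opening: 0.419
```

```bash
python3 - <<'E'
from h import *
s=read_state();print(s['time_s'],s['position'],s['tcp_rot'].round(3),s['force'],s['moment'])
for n in ['wrist']: cv2.imwrite(f'pics/{n}13.png',imaging.capture(n)[:,:,::-1])
b=cv2.imread('pics/wrist13.png');cv2.imwrite('pics/c13.png',cv2.resize(b[200:340,230:390],None,fx=4,fy=4))
E
```

```text
7.95 [0.51760303 0.05224192 0.02403212] [[ 0.689  0.059 -0.722]
 [ 0.724 -0.027  0.689]
 [ 0.021 -0.998 -0.061]] [1.04222342 3.65071645 0.66306915] [ 0.5358396  -0.16180632  0.03488742]
```

View pics/c13.png

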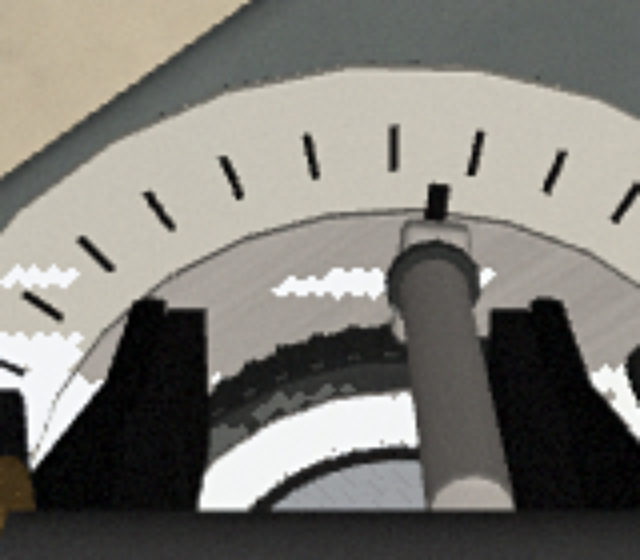

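Call:
apply_moves([
  {"x": -8, "y": -6, "z": -1, "spin": 0.12},
  {"x": -6, "y": -7, "z": 0, "spin": 0.14},
  {"x": -4, "y": -7, "z": 0, "spin": 0.14},
  {"x": -3, "y": -7, "z": 0, "spin": 0.14},
])

```text
time_s: 8.4
position: [0.5041, 0.0231, 0.0244]
tcp_rot: [[0.21, 0.081, -0.974], [0.977, 0.009, 0.212], [0.025, -0.997, -0.077]]
force: [1.7, 2.8, -1.2]
opening: 0.42
```

```bash
python3 - <<'E'
from h import *
s=read_state();print(s['time_s'],s['position'],s['tcp_rot'].round(3),s['force'],s['moment'])
for n in ['wrist']: cv2.imwrite(f'pics/{n}14.png',imaging.capture(n)[:,:,::-1])
b=cv2.imread('pics/wrist14.png');cv2.imwrite('pics/c14.png',cv2.resize(b[180:340,220:400],None,fx=4,fy=4))
E
```

```text
8.4 [0.50407298 0.02313255 0.02442114] [[ 0.21   0.081 -0.974]
 [ 0.977  0.009  0.212]
 [ 0.025 -0.997 -0.077]] [ 1.6678463   2.77398463 -1.24328837] [ 0.29768913 -0.29541477  0.01757906]
```

View pics/c14.png

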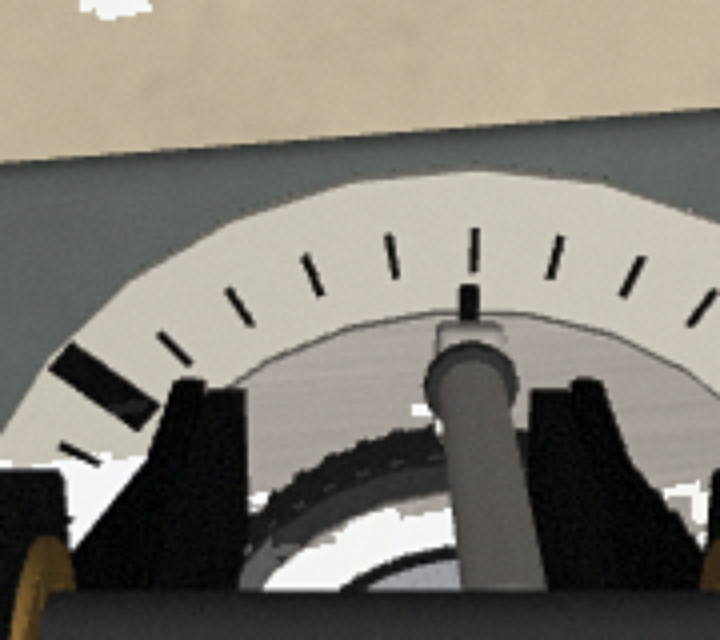

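Call:
apply_moves([
  {"x": -1, "y": -7, "z": 0, "spin": 0.14},
  {"x": 0, "y": -7, "z": 0, "spin": 0.14},
  {"x": 1, "y": -7, "z": 0, "spin": 0.14},
  {"x": 2, "y": -6, "z": 0, "spin": 0.12},
])

```text
time_s: 8.85
position: [0.5079, -0.0046, 0.0247]
tcp_rot: [[-0.32, 0.066, -0.945], [0.947, 0.05, -0.317], [0.026, -0.997, -0.079]]
force: [0.6, 3.2, -0.5]
opening: 0.414
```

```bash
python3 - <<'E'
from h import *
s=read_state();print(s['time_s'],s['position'],s['tcp_rot'].round(3),s['force'],s['moment'])
for n in ['wrist']: cv2.imwrite(f'pics/{n}15.png',imaging.capture(n)[:,:,::-1])
b=cv2.imread('pics/wrist15.png');cv2.imwrite('pics/c15.png',cv2.resize(b[180:340,220:400],None,fx=4,fy=4))
E
```

```text
8.85 [ 0.50794004 -0.00464753  0.0246798 ] [[-0.32   0.066 -0.945]
 [ 0.947  0.05  -0.317]
 [ 0.026 -0.997 -0.079]] [ 0.58572928  3.17628112 -0.47228122] [ 0.42003942 -0.08640584  0.02166083]
```

View pics/c15.png

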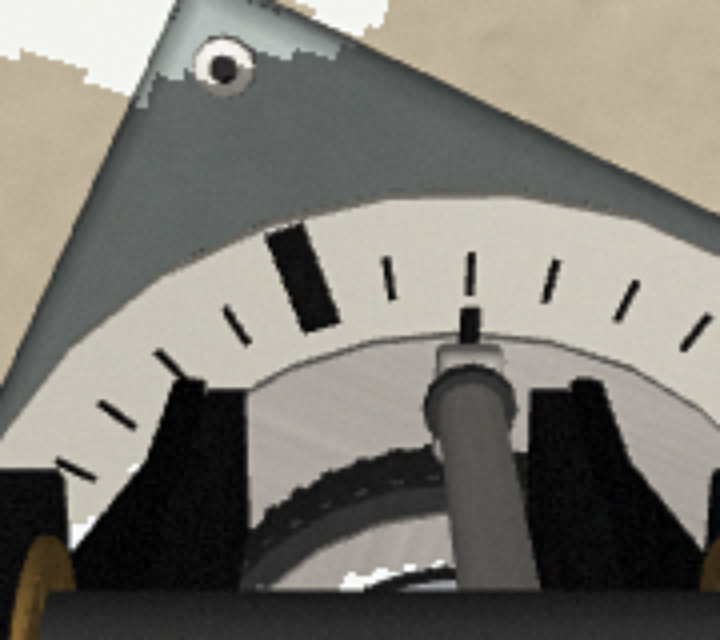

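Call:
apply_moves([
  {"x": 4, "y": -6, "z": 0, "spin": 0.12},
  {"x": 3, "y": -4, "z": 0, "spin": 0.08},
])

```text
time_s: 9.1
position: [0.5132, -0.0144, 0.0242]
tcp_rot: [[-0.498, 0.049, -0.866], [0.867, 0.063, -0.495], [0.03, -0.997, -0.074]]
force: [0.2, 2.7, -0.1]
opening: 0.414
```

```bash
python3 - <<'E'
from h import *
s=read_state();print(s['time_s'],s['position'],s['tcp_rot'].round(3),s['force'],s['moment'])
for n in ['wrist']: cv2.imwrite(f'pics/{n}16.png',imaging.capture(n)[:,:,::-1])
b=cv2.imread('pics/wrist16.png');cv2.imwrite('pics/c16.png',cv2.resize(b[200:300,260:400],None,fx=5,fy=5,interpolation=cv2.INTER_CUBIC))
E
```

```text
9.1 [ 0.5131541  -0.01441226  0.02423989] [[-0.498  0.049 -0.866]
 [ 0.867  0.063 -0.495]
 [ 0.03  -0.997 -0.074]] [ 0.22725629  2.67828334 -0.09700319] [0.36050254 0.04513914 0.04844573]
```

View pics/c16.png

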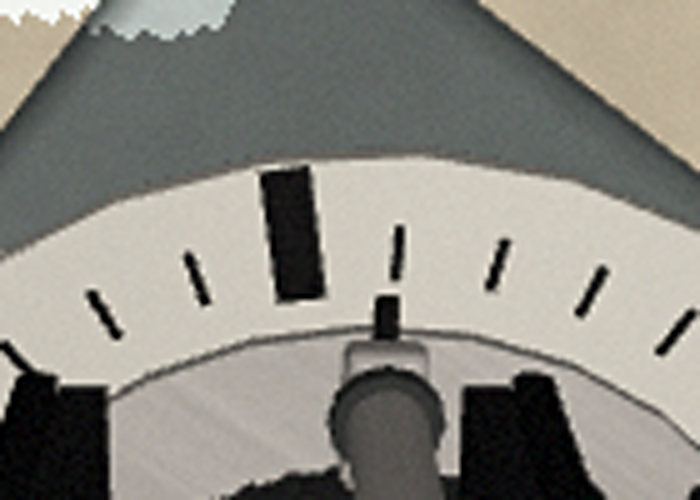

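Call:
apply_moves([
  {"x": 3, "y": -3.5, "z": 0, "spin": 0.08},
])

```text
time_s: 9.25
position: [0.5152, -0.0176, 0.0239]
tcp_rot: [[-0.563, 0.042, -0.825], [0.826, 0.067, -0.56], [0.032, -0.997, -0.072]]
force: [0.1, 2.4, 0.7]
opening: 0.412
```

```bash
cat > v.py <<'E'
import sys
from h import *
k=sys.argv[1]
s=read_state();print(s['time_s'],s['position'],s['force'])
cv2.imwrite(f'pics/wrist{k}.png',imaging.capture('wrist')[:,:,::-1])
b=cv2.imread(f'pics/wrist{k}.png');cv2.imwrite(f'pics/c{k}.png',cv2.resize(b[210:290,270:380],None,fx=7,fy=7,interpolation=cv2.INTER_CUBIC))
E
python3 v.py 17
```

```text
9.25 [ 0.51519981 -0.01756555  0.02394696] [0.06997141 2.41967739 0.72208269]
```

View pics/c17.png

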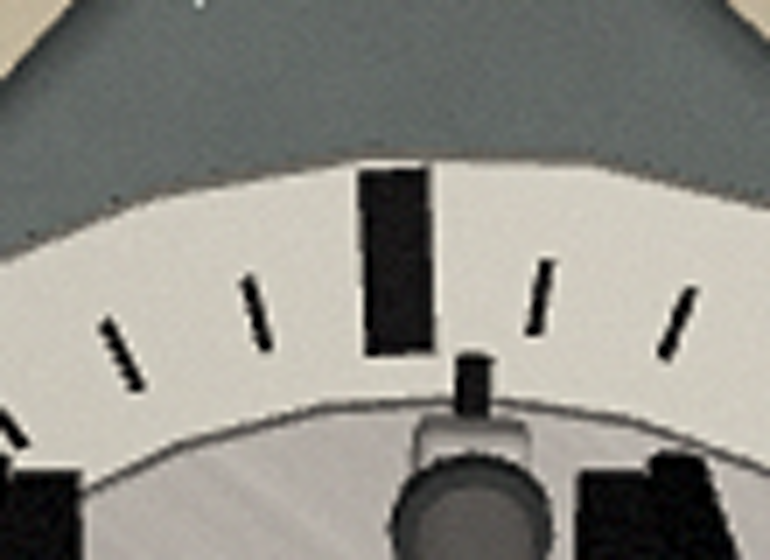

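Call:
apply_moves([
  {"x": 2.5, "y": -3, "z": 0, "spin": 0.04},
])

```text
time_s: 9.4
position: [0.5176, -0.0207, 0.0238]
tcp_rot: [[-0.594, 0.038, -0.804], [0.804, 0.069, -0.591], [0.033, -0.997, -0.071]]
force: [-0.6, 2.3, 0.3]
opening: 0.412
```

```bash
python3 v.py 18
```

```text
9.4 [ 0.51755005 -0.0206588   0.02377717] [-0.59089772  2.26149336  0.27147262]
```

View pics/c18.png

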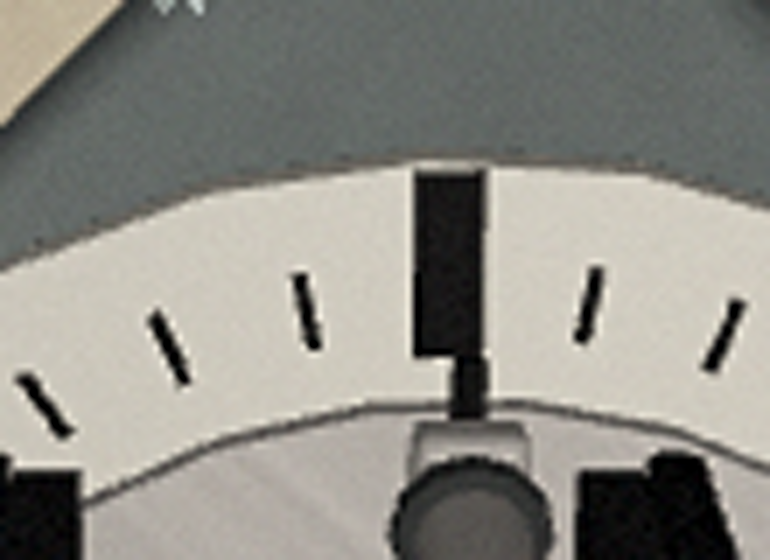

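Call:
apply_moves([
  {"x": 0.9, "y": -1.2, "z": 0, "spin": 0},
])

```text
time_s: 9.55
position: [0.5184, -0.0221, 0.0237]
tcp_rot: [[-0.591, 0.037, -0.806], [0.806, 0.068, -0.588], [0.033, -0.997, -0.07]]
force: [-1.0, 0.8, 2.0]
opening: 0.413
```

```bash
python3 v.py 19
```

```text
9.55 [ 0.5184194  -0.02206567  0.02370543] [-1.01030328  0.79951629  1.96947496]
```

View pics/c19.png

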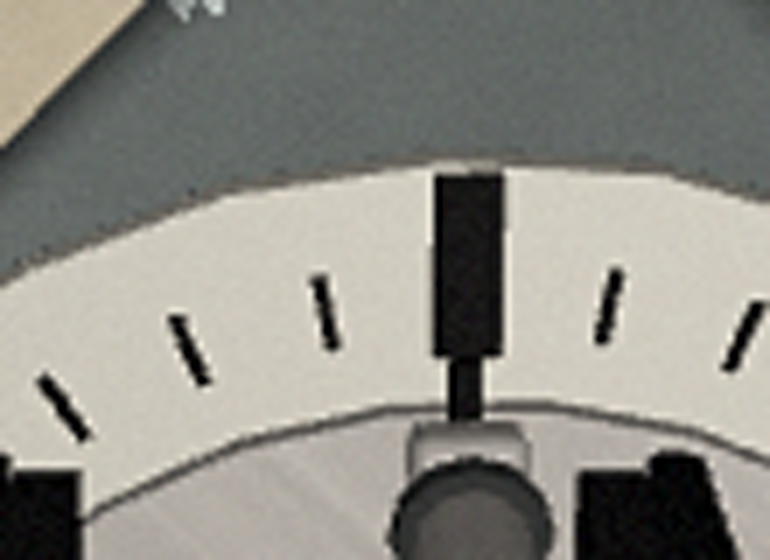

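Call:
apply_moves([
  {"x": -4, "y": 5, "z": 0, "spin": 0},
  {"x": -3, "y": 4, "z": 0, "spin": 0},
])

```text
time_s: 9.8
position: [0.5128, -0.0137, 0.0239]
tcp_rot: [[-0.588, 0.041, -0.808], [0.808, 0.066, -0.585], [0.03, -0.997, -0.072]]
force: [0.2, 0.5, -0.0]
opening: 0.413
```

```bash
python3 v.py 20; python3 - <<'E'
from h import *
b=cv2.imread('pics/wrist20.png');cv2.imwrite('pics/c20.png',cv2.resize(b[200:350,220:420],None,fx=4,fy=4,interpolation=cv2.INTER_CUBIC))
E
```

```text
9.8 [ 0.51278059 -0.01369752  0.02390204] [ 0.21926392  0.52289734 -0.02885668]
```

View pics/c20.png

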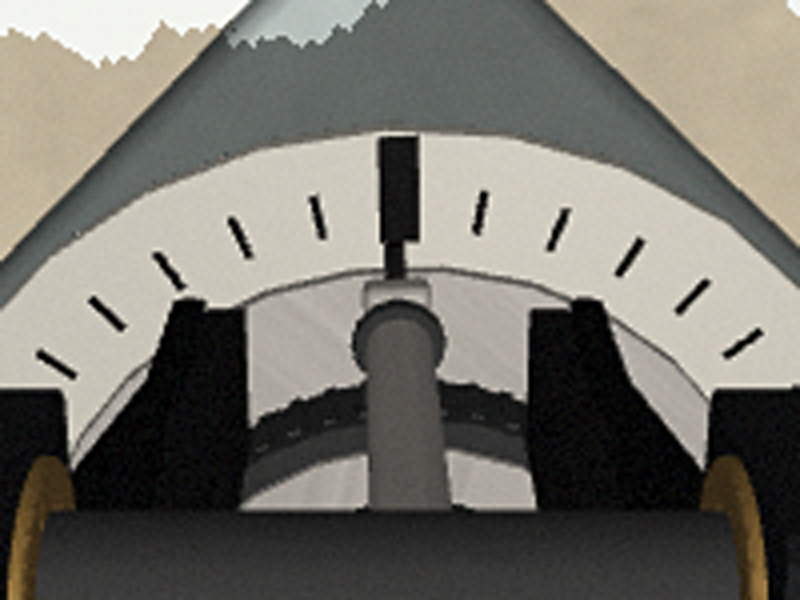

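Call:
apply_moves([
  {"x": -1, "y": 0, "z": 12, "spin": 0},
  {"x": -1, "y": 0, "z": 15, "spin": 0},
  {"x": -1, "y": 0, "z": 20, "spin": 0},
  {"x": 0, "y": 0, "z": 25, "spin": 0},
])

```text
time_s: 10.25
position: [0.5065, -0.0121, 0.0973]
tcp_rot: [[-0.587, 0.034, -0.809], [0.809, 0.067, -0.584], [0.034, -0.997, -0.067]]
force: [0.2, 0.1, -0.1]
opening: 0.415
```

```bash
python3 v.py 21; python3 - <<'E'
from h import *
b=cv2.imread('pics/wrist21.png');cv2.imwrite('pics/c21.png',cv2.resize(b[150:320,220:420],None,fx=3.5,fy=3.5,interpolation=cv2.INTER_CUBIC))
E
```

```text
10.25 [ 0.50654172 -0.01205391  0.09728289] [ 0.15660921  0.05531623 -0.06908722]
```

View pics/c21.png

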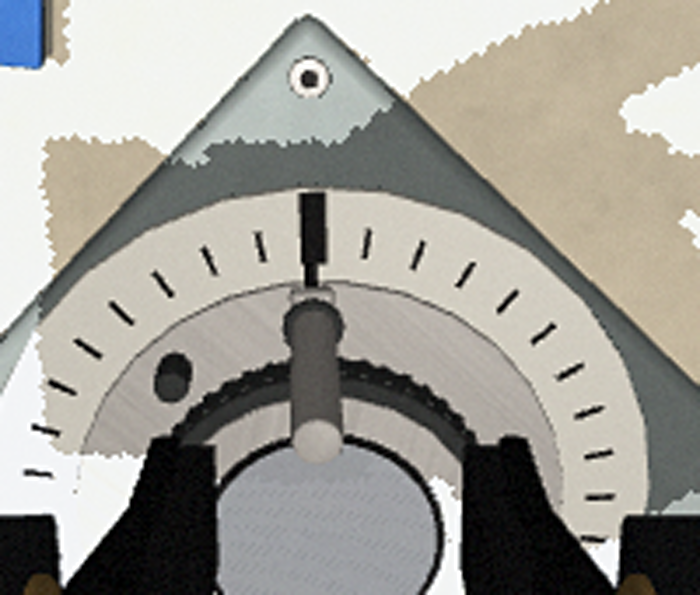

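```bash
python3 - <<'E'
from h import *
b=cv2.imread('pics/wrist21.png');g=cv2.cvtColor(b,cv2.COLOR_BGR2GRAY).astype(float)
cv2.imwrite('pics/c22.png',cv2.resize(b[200:240,290:335],None,fx=14,fy=14,interpolation=cv2.INTER_CUBIC))
for r in range(205,234):
    row=180-g[r,298:322];row=np.clip(row,0,None);print(r,(row.sum()/170).round(2),((row*np.arange(298,322)).sum()/row.sum()).round(2) if row.sum()>60 else '')
E
```

```text
205 6.6 308.77
206 7.08 308.72
207 6.86 308.72
208 6.97 308.72
209 6.99 308.7
210 6.92 308.72
211 6.6 308.91
212 6.69 308.89
213 6.65 308.9
214 6.56 308.87
215 6.94 309.07
216 6.96 309.05
217 7.01 309.09
218 6.85 309.14
219 6.89 309.17
220 6.91 309.17
221 6.94 309.14
222 6.84 309.15
223 6.98 309.15
224 7.02 309.19
225 5.11 308.76
226 3.54 308.32
227 3.51 308.32
228 3.59 308.31
229 3.52 308.31
230 7.89 310.84
231 9.91 308.41
232 6.58 308.33
233 4.74 308.25
```

View pics/c22.png

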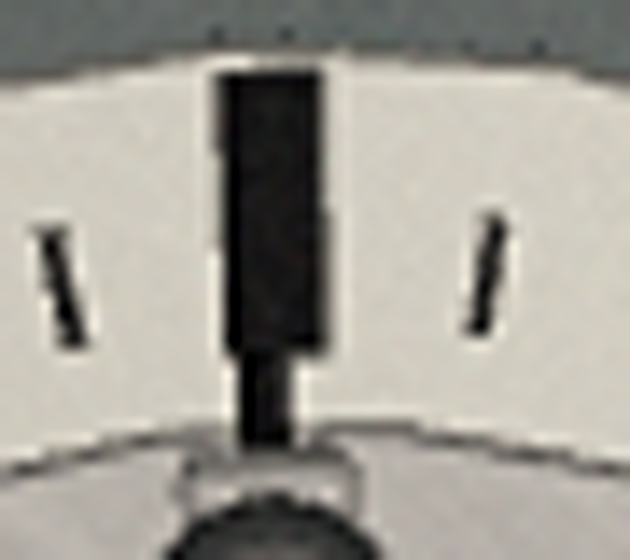

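```bash
python3 - <<'E'
from h import *
print(ang((308.3,225.5),.0165),ang((309.2,224.8),.0145))
t=imaging.capture('top')
cv2.imwrite('pics/top23.png',t[:,:,::-1])
E
```

```text
(np.float64(0.0593), np.float64(222.1)) (np.float64(0.0591), np.float64(221.4))
```

Call:
apply_moves([
  {"x": -20, "y": 20, "z": 20, "spin": 0},
  {"x": -35, "y": 20, "z": 20, "spin": 0},
  {"x": -35, "y": 30, "z": 10, "spin": 0},
  {"x": -25, "y": 40, "z": 0, "spin": 0},
  {"x": -10, "y": 45, "z": 0, "spin": 0},
  {"x": -5, "y": 45, "z": 0, "spin": 0},
  {"x": 0, "y": 45, "z": 0, "spin": 0},
  {"x": 0, "y": 45, "z": 0, "spin": 0},
  {"x": 0, "y": 45, "z": 0, "spin": 0},
])

```text
time_s: 11.25
position: [0.3759, 0.3257, 0.1529]
tcp_rot: [[-0.573, 0.054, -0.818], [0.819, 0.06, -0.57], [0.018, -0.997, -0.079]]
force: [1.5, -1.4, -0.4]
opening: 0.413
```

```bash
python3 - <<'E'
from h import *
s=read_state();print(s['time_s'],s['position'],s['force'])
ims=[imaging.capture('top').astype(float) for _ in range(4)]
t=np.mean(ims,0).astype(np.uint8)[:,:,::-1];cv2.imwrite('pics/top24.png',t)
cv2.imwrite('pics/c24.png',cv2.resize(t[160:300,205:430],None,fx=3.5,fy=3.5,interpolation=cv2.INTER_CUBIC))
cv2.imwrite('pics/c25.png',cv2.resize(t[245:285,320:370],None,fx=14,fy=14,interpolation=cv2.INTER_CUBIC))
E
```

```text
11.25 [0.37590158 0.32570378 0.15288802] [ 1.52757647 -1.44073288 -0.44171505]
```

View pics/c24.png

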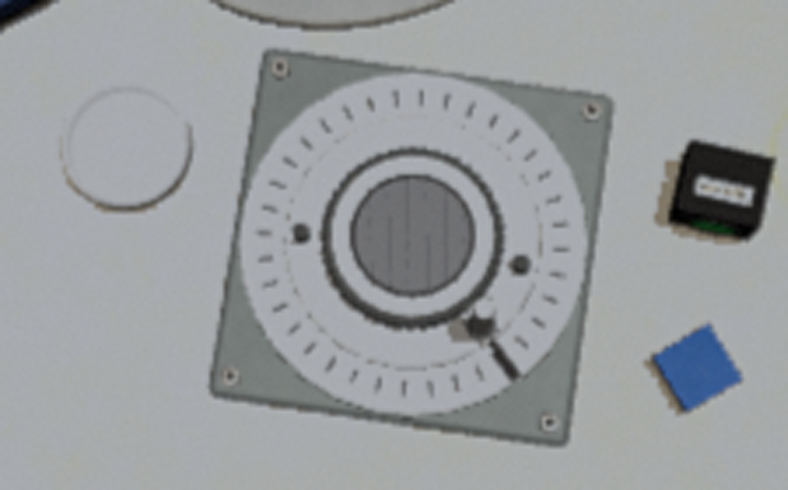

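View pics/c25.png

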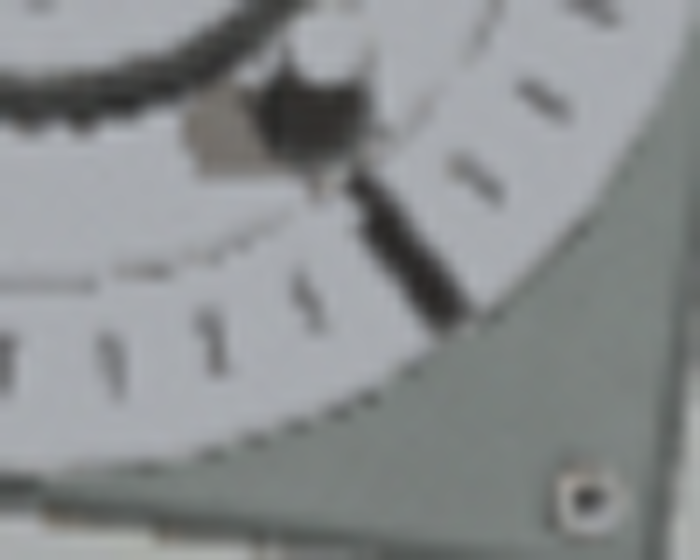

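```bash
python3 - <<'E'
from h import *
a=cv2.imread('pics/top0.png',0).astype(np.float32);b=cv2.imread('pics/top24.png',0).astype(np.float32)
for n,(x,y,w,h) in dict(unitTop=(265,170,110,30),unitL=(262,175,30,110),dish=(215,178,50,50),cube=(390,195,40,38),box=(384,245,40,40),desk=(460,120,60,50)).items():
    print(n,cv2.phaseCorrelate(a[y:y+h,x:x+w].copy(),b[y:y+h,x:x+w].copy(),cv2.createHanningWindow((w,h),cv2.CV_32F)))
s=read_state();print(s['time_s'],s['qvel'])
job.hand_in()
E
```

```text
unitTop ((0.05210649387530708, 0.02429983891146037), 0.9619019913673401)
unitL ((0.019180387909548458, -0.014709154500991417), 0.981082962817616)
dish ((0.048404995356527536, 0.023661533434719217), 0.9353303974151611)
cube ((-0.07390529002177004, 0.09856230675288202), 0.9471865770220756)
box ((0.009463839481547609, -0.03216054910984312), 1.0102340519428252)
desk ((0.036582524556830975, -0.03769091742841724), 1.0075129750569662)
11.45 [-2.69311759 -0.55699131  1.87970792 -0.16346174  0.27584407 -0.07449837]
the job is handed in; nothing more can be done
```

The polarizer ring is zeroed and set, and the job was handed in at 11.45 s of the allowed 58 s. I pushed the pin clockwise to the end stop, then counter-clockwise until the pointer met the long mark. I used the inside of one open finger each way and never gripped the pin.

- **End stop:** the wrist picture showed the lever touching the stud. The push force rose to about 9 N and the tool stopped advancing.
- **Alignment:** at the last push the wrist picture showed the pointer about 0.2 mm from the mark's centre. After the fingers were withdrawn, two wrist pictures put it about 0.6 to 0.75 mm (0.6–0.7°) past centre, still well within the 6 mm mark. The top view showed them lined up within its resolution. I left it there rather than push back clockwise.
- **Nothing else moved:** the unit, dish, filter cube and coverslip box shifted by no more than about 0.1 pixel between the first and last top pictures. The gripper ended well clear of everything.

**Disagreement with the description:** the cameras showed the fingertips about 30 mm shorter than stated. The first clockwise push, set at the stated height, slid over the pin top after about 30° without disturbing anything. I lowered the fingers and repeated the push. The tool also tilted by about 5° over the moves, without effect.

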